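Free the seized hold-down of the drawplate stand

TASK

The hold-down dog on the green drawplate stand has rusted fast: take its black wing knob and rock it back and forth in small arcs, reversing each time it comes up firm, until it breaks free, then turn it anticlockwise about a quarter turn so that the dog is well clear of the drawplate. Never force the knob: its nylon hub cracks if it is wound more than 7 degrees against the dog. Then lift the drawplate out, lower it into the empty slot of the wooden rack until it sits on the slot's floor, let go of it only there, and leave everything else on the bench where it is.

Things in the scene. Friction and masses are not known exactly. Their poses are not given: they have to be found in the camera images.
- stand: Green cast stand, fixed. Base 100 (x) x 245 (y, -110 to +135) x 14 mm, origin on the bench under the drawplate's seat. The plate stands on the base, length along y, in a 12 mm gap between cheeks (x 6 to 22, 42 mm high over the base) and lips (x -18 to -6, 14 mm high), all at |y| 46 to 70; nothing beside its middle. A post, 32 mm thick, 65 mm high, at x 0, y +98 carries the dog.
- dog (a joint): Angle of the steel dog and spindle about the post's upright axis, rad. 0: it points along the stand's -y, over the drawplate's end; grows anticlockwise seen from above; at 1.57 it points along the stand's +x, off the plate (stop at 1.65). Starts within 0.02 of 0, rusted fast. While rusted it drags with about 0.15 N m wherever it moves, once free with a third of that; it stays where it is left.
- dog_pivot (a point): The rusted bore, on the post's axis, 66 mm up. At first the dog comes up firm somewhere within 0.4 rad either way; pushing on gains nothing. Once brought right up to the firm stop on one side (0.2 to 0.3 N m will do) it swings farther to the other; so on by turns, all stops within 0.65 rad of 0, to be felt. In 4 to 6 swings, always at an anticlockwise one, it breaks free.
- dog_tip (a point): Middle of the dog's tip on its upper face, 50 mm from the post's axis, 75 mm above the bench. The dog is a flat steel bar 18 mm wide, 9 mm thick, 2 mm above the drawplate's top edge while it points along the plate.
- wing (a joint): How far the wing knob is wound against the dog, rad: 0 when nothing turns it, positive anticlockwise from above. The nylon hub is springy, 3.6 N m per rad, so this tells the torque on the knob: 0.03 to 0.055 drags the rusted dog along, clearly more is a firm stop; beyond 0.125 (7 degrees, 0.45 N m) either way the hub cracks.
- wing_grip (a point): Middle of the black wing knob, on the post's axis, 113 mm above the bench: an upright bar 12 mm thick, 44 mm long, 24 mm high (12 mm above and below this point), to be gripped from above across its thickness. This frame's y is the bar's length (parallel to the dog while unwound), x its thickness. A 9 mm spindle leaves 24 mm free below the knob. It turns about the upright axis only.
- drawplate: Bright steel drawplate, 8 (x) x 150 (y) x 50 (z) mm, 0.46 kg (varies somewhat), with rows of draw holes, standing upright on its long edge in the stand; origin in the middle of its lower edge. Its top edge is 64 mm above the bench at the start.
- stand_seat (a point): Middle of the drawplate's seat in the stand, on top of the base, 14 mm above the bench.
- rack: Beech rack fixed on the bench, 130 (x) x 190 (y) x 25 (z) mm, origin under its middle. Two slots run along its y, at x = -37.5 mm (empty) and x = +37.5 mm (holds the spare plate). Each is 13 mm wide, 160 mm long, 15 mm deep, its floor 10 mm above the bench.
- rack_free (a point): Middle of the floor of the empty slot; its y runs along the slot. A drawplate that is fully home stands with its origin here.
- spare_plate: A second drawplate of the same size, in the rack's other slot; leave it. Origin in the middle of its lower edge.
- tongs: Dark iron draw tongs lying on the bench, 240 mm long (x) and 70 mm wide, 18 mm high; leave them. Origin on the bench near their middle.
- wax_tin: Yellow tin of drawing wax, 70 mm across, 30 mm high; leave it. Origin under its middle.
- wire_spool: Copper wire spool, 60 mm across, 30 mm high, lying flat; leave it. Origin under its middle.
Things that resemble listed ones, but are neither listed nor needed, are in the scene too. What is shaped like the drawplate but orange is not meant.

How it is judged:
On the way, in this order (a step that is already met when the one before it is completed fails the run):
1. the dog is broken free and swung anticlockwise well clear of the drawplate (value of joint dog above 1.2 rad), for 0.2 s.
2. the drawplate is lifted out of the stand (z of drawplate in the frame of stand above 0.06 m), for 0.1 s.
3. the drawplate is lowered, still held, onto the floor of the rack's empty slot (z of drawplate in the frame of rack_free below 0.005 m and horizontal distance between drawplate and rack_free below 0.012 m and contact force between the fingers and drawplate above 1 N), for 0.05 s.
At the end, for the whole second after the job is handed in: The drawplate stands at rest in the rack's empty slot, its lower edge within 5 mm of the slot's floor and its middle within 12 mm of the slot's middle, along the slot to 0.1 rad, leaning no more than the slot allows (0.4 rad); the dog is left swung clear, at more than 1.2 rad (z of drawplate in the frame of rack_free below 0.005 m and horizontal distance between drawplate and rack_free below 0.012 m and angle between the y axis of drawplate and the y axis of rack_free, either way round below 0.1 rad and angle between drawplate's own z axis and vertical below 0.4 rad and linear speed of drawplate below 0.02 m/s and value of joint dog above 1.2 rad); the robot touches nothing.
It fails at once if the knob is wound more than 0.125 rad (7 degrees) against the dog: its hub cracks (value of joint wing above 0.125 rad or value of joint wing below -0.125 rad).
It fails at once if the spare plate, the tongs, the wax tin or the wire spool is shifted by more than 20 mm (distance of any of spare_plate, tongs, wax_tin, wire_spool from where it was at the start of the episode above 0.02 m).
It also fails if it takes over 69 s, if anything falls off the work surface, if the arm or the gripper's body presses on something with over 40 N, if the wrist force passes 120 N, or if a joint passes its speed limit or range.

ROBOT

A 6-joint arm with a two-finger parallel gripper is mounted at the origin on the work surface. World frame = base frame: x ahead of the robot, y to its left, z up, the work surface at z = 0. Lengths are in m, angles in rad, forces in N, time in s.
With the tool pointing down it reaches from about 0.25 to 0.775 m from the base axis. Payload 4 kg.
Tool frame: the origin (TCP) lies where the fingers leave the gripper's body, on its centre line; the fingertips stand 97 mm ahead of it and the grasp point (between the pads) lies 78 mm ahead of it; z points along the fingers, x is the direction in which the jaws open and shut, and the axes are right-handed (so a half turn about z gives the same grasp; the last joint's range is limited). The gripper opens to 94 mm and grips with 3 to 60 N. Pads are 16 mm wide; open, the fingers measure 119 mm over their backs; the gripper's body (75 mm by 177 mm) begins 78 mm behind the grasp point.
Start: joints at [-1.418, 0.087, 1.371, -0, 1.684, -0.103], TCP at [0.139, -0.532, 0.303] pointing down, gripper open.
Joint ranges: [-3.1, 3.1], [-0.76, 2.03], [0.27, 2.55], [-1.08, 4.22], [0.17, 2.65], [-2.57, 2.57]. Speed limits (rad/s): [2.79, 2.79, 3.14, 3.14, 3.14, 3.14].

INTERFACE

Orientations are given as [roll, pitch, yaw] about the fixed x, y, z axes, in that order (R = Rz(yaw) Ry(pitch) Rx(roll)).
In Python, from bench import * gives the robot as it stands.
- The arm moves only by the tool jog_arm, never from a script. Its argument "moves" is a list of rows, each a list of 7 numbers: the turn, a rotation vector about the world's x, y, z in rad, then the shift along the world's x, y, z in mm, then the finger opening in mm, from 0 to 94. In form: [[rx, ry, rz, tx, ty, tz, fingers], ...]. A call has 1 to 12 rows; each row shifts and turns the commanded pose from where the row before left it; what a row does not reach is not made up. A row lasts 1/8 s, in which the tool goes at most 62.5 mm and 10.7 degrees, less where a joint would pass 70% of its speed; a pose out of reach is approached as far as the arm can. A call is refused whole if a number of a shift passes 62.5 or a number of a turn 0.188, either way. A call with a gripper value outside its range is refused whole. The fingers move at their own pace and stop on an object; the grip force is fixed at half the most. Time passes only in rows, so rows that do not move let the fingers close. It gives the time, the measured TCP pose, the force and the opening at its end, in the units of the state.
- get_obs(): the state, without advancing time (a new reading comes with each control period).
- snapshot(name): name is "side" or "top"; returns the picture (480x640x3 uint8, red, green, blue); there is no depth.
- get_calibration(name): a dict with "camera_matrix" (3x3 intrinsics, pixels), "R" (3x3) and "t" (3): a world point X has camera coordinates R X + t. Camera axes: x right, y down, z forward; pixel columns grow to the right and rows downward; lengths in m; the calibration is good to about 2 mm. A picture is of the moment at which its call begins. get_calibration takes no time and is no camera call.
- close_job(): hands the job in, once; it reports no verdict.
Trained networks look in the newest picture that a camera, given by its name, has taken for a name from the list of things; names that differ only in an ending like _2 or _b are one class to them, and where a whole thing is asked for, a point or a joint stands for the part that bears it (a point fixed in the world has none). Each returns a list of dicts, best first, with "conf" (0 to 1); they miss things now and then, are a little off and sometimes report something else, mostly with a low value. They report only what shows in the picture. A call takes as long as a camera call. They do not tell look-alikes from the thing itself.
- look_for(label, camera): "bbox" ([left, top, right, bottom] in pixels, round what is visible of it).
The state is a dict: "time": time; "joint_positions": joint angles; "qvel": joint speeds; "joint_torque": joint torques, N m; "tool_pos": TCP position; "ee_rot": TCP orientation; "wrist_force": force on the tool from outside, world axes, zero at the start; "wrist_torque": the same for the moment, N m; "width": finger opening in m.
Only numpy, scipy, OpenCV 4.12 (cv2) and the standard library are available. Lean on these libraries where they do the work, as an engineer would, in place of code of your own. Each camera call takes 0.05 s, during which the arm holds its last target.

## Working session

There is one attempt and no reset: what is moved stays moved. The work goes in short steps, Python scripts to look and compute and a tool call to move; the robot and the scene stay as the last step left them, time stands still between calls to the robot, and variables do not carry over. Pictures are saved under pics/ and viewed, and the job is handed in when it is done.

Besides the shell and the picture viewer there is one more tool, called after ">>>" as name([rows], argument=value, ...), one row to a line, values as JSON. jog_arm: Moves the arm, as the interface text tells. Its arguments: {"type":"object","properties":{"moves":{"type":"array","items":{"type":"array","items":{"type":"number"}}}},"required":["moves"]}

```bash
ls; mkdir -p pics
python3 - <<'E'
from bench import *
import cv2
for n in ("side","top"):
    im=snapshot(n); cv2.imwrite(f"pics/{n}0.png",im[:,:,::-1])
    c=get_calibration(n); print(n,c)
    for l in ("stand","dog","dog_tip","wing","wing_grip","drawplate","rack","spare_plate","tongs","wax_tin","wire_spool"):
        try: print(l,[([round(x) for x in d["bbox"]],round(d["conf"],2)) for d in look_for(l,n)])
        except Exception as e: print(l,e)
o=get_obs(); print(o)
E
```

```text
pics
side {'camera_matrix': array([[506.53356743,   0.        , 333.12011969],
       [  0.        , 506.53356743, 241.8957292 ],
       [  0.        ,   0.        ,   1.        ]]), 'R': array([[-0.83598611, -0.5487261 ,  0.00518565],
       [-0.26820152,  0.40032512, -0.87624639],
       [ 0.47874332, -0.73392061, -0.48183542]]), 't': array([0.40510814, 0.27044189, 0.74353747])}
stand [([354, 218, 367, 241], 0.72), ([330, 220, 414, 286], 0.67)]
dog [([355, 217, 370, 251], 0.89)]
dog_tip [([356, 220, 371, 257], 0.64)]
wing [([352, 218, 370, 240], 0.6)]
wing_grip [([354, 219, 367, 239], 0.73)]
drawplate [([367, 221, 393, 255], 0.73), ([395, 273, 472, 304], 0.69)]
rack [([160, 332, 305, 448], 0.96)]
spare_plate [([176, 326, 256, 396], 0.77), ([132, 304, 173, 338], 0.48), ([355, 219, 375, 250], 0.18)]
tongs [([334, 221, 411, 290], 0.74), ([390, 202, 483, 229], 0.66)]
wax_tin [([190, 257, 221, 283], 0.66)]
wire_spool []
top {'camera_matrix': array([[564.10620849,   0.        , 318.59243072],
       [  0.        , 564.10620849, 232.78336   ],
       [  0.        ,   0.        ,   1.     
[... 698 characters left out ...]
 ([154, 236, 218, 248], 0.5)]
{'time': 1.2, 'joint_positions': array([-1.41808443e+00,  8.72195205e-02,  1.37072376e+00, -3.27289653e-05,
        1.68357623e+00, -1.03103158e-01]), 'qvel': array([-0.00018569, -0.00135796, -0.00037374, -0.00043312, -0.00041852,
       -0.00049917]), 'joint_torque': array([-6.81823240e-04, -3.40052891e+01, -3.02597952e+01,  7.15899607e-02,
        2.38326949e-02,  2.47536285e-07]), 'tool_pos': array([ 0.13915616, -0.53211573,  0.30268313]), 'ee_rot': array([ 3.14155278e+00, -6.94080372e-05, -1.31498495e+00]), 'wrist_force': array([ 0.38414773,  0.54387478, -0.26712497]), 'wrist_torque': array([0.01472728, 0.01306759, 0.00385209]), 'width': 0.09371569529195992}
```

Run:
```python
import cv2
t=cv2.imread("pics/top0.png"); s=cv2.imread("pics/side0.png")
cv2.imwrite("pics/top0c.png",cv2.resize(t[200:340,300:500],None,fx=4,fy=4,interpolation=cv2.INTER_CUBIC))
cv2.imwrite("pics/side0c.png",cv2.resize(s[190:320,310:490],None,fx=4.4,fy=4.4,interpolation=cv2.INTER_CUBIC))
cv2.imwrite("pics/top0r.png",cv2.resize(t[210:310,130:250],None,fx=6,fy=6,interpolation=cv2.INTER_CUBIC))
```

```text
(no output)
```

View pics/top0.png

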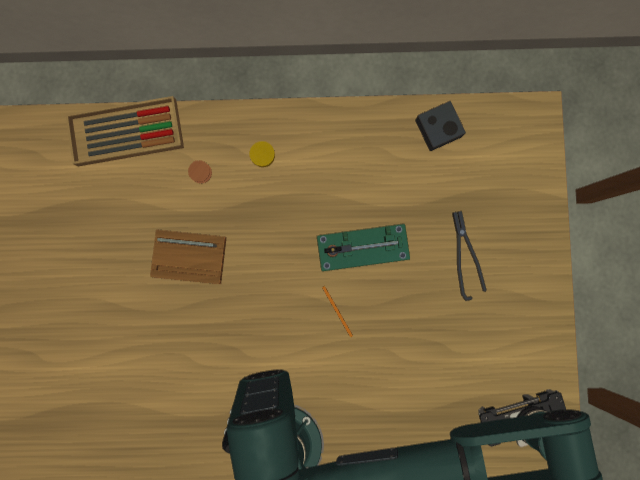

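View pics/side0.png

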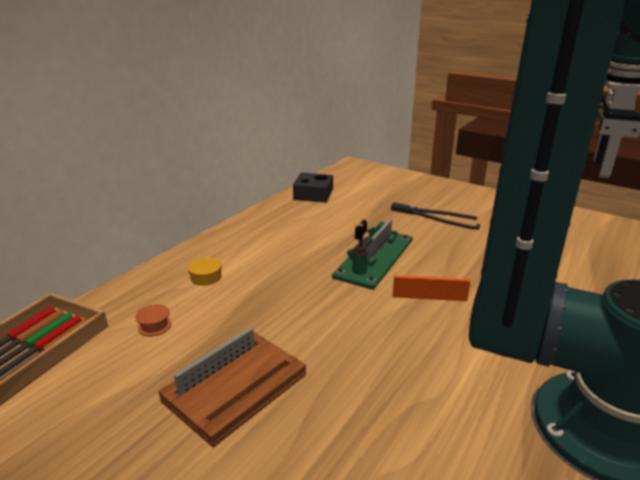

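View pics/top0c.png

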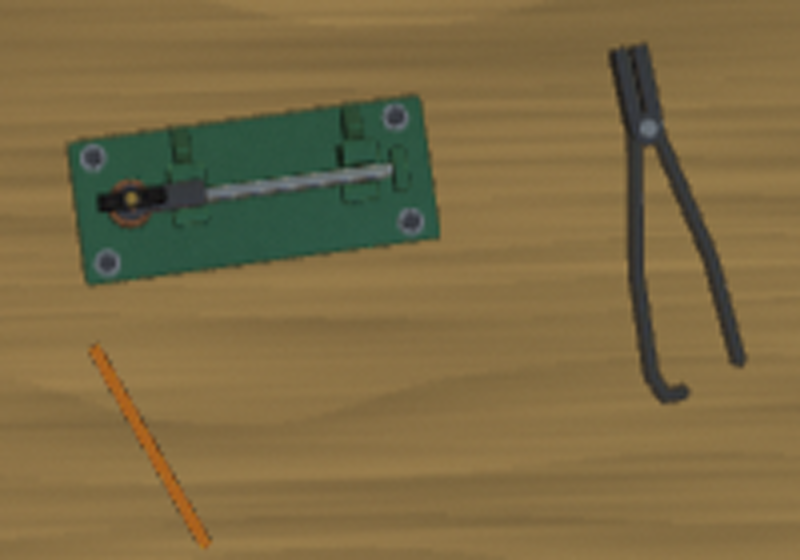

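View pics/side0c.png

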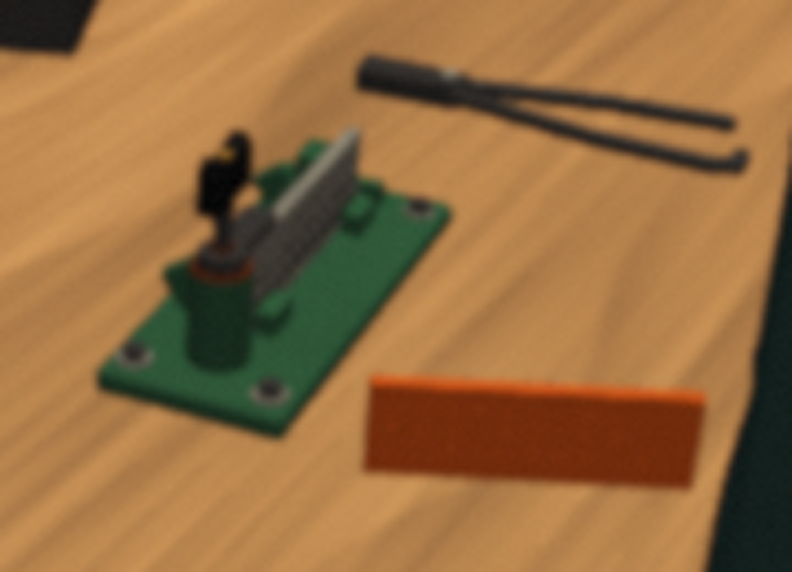

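View pics/top0r.png

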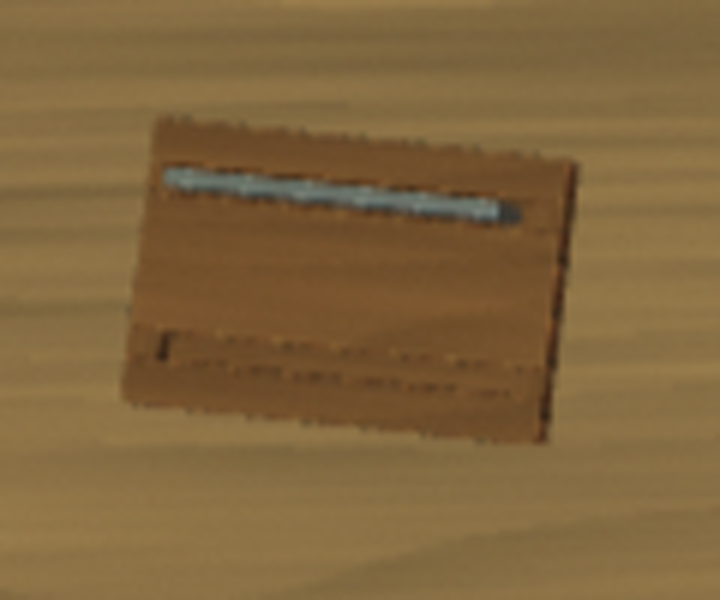

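Top picture: the green stand is at (362,247), with the bright plate in it from (350,248) to (398,242). The post and black knob are at (332,250). The orange bar at (338,311) is the look-alike. The rack is at (188,257), its spare plate in the upper slot and the empty slot below. Next I fit the stand and rack poses and overlay the models to check.

```bash
cat > h.py <<'E'
import numpy as np, cv2
from bench import *
from scipy.optimize import least_squares
def proj(n,P):
    c=get_calibration(n); P=np.atleast_2d(P)
    return cv2.projectPoints(P.astype(float),cv2.Rodrigues(c["R"])[0],c["t"],c["camera_matrix"],None)[0][:,0]
def tow(p,L):
    L=np.atleast_2d(np.array(L,float)); c,s=np.cos(p[2]),np.sin(p[2])
    return np.c_[p[0]+c*L[:,0]-s*L[:,1],p[1]+s*L[:,0]+c*L[:,1],L[:,2]]
def fit(obs,p0):
    f=lambda p:np.concatenate([(proj(n,tow(p,L))-np.array(u)).ravel() for n,L,u in obs])
    r=least_squares(f,p0,loss='soft_l1'); return r.x,r.fun
def box(x0,x1,y0,y1,z0,z1):
    return [[x,y,z] for z in(z0,z1) for x,y in((x0,y0),(x1,y0),(x1,y1),(x0,y1))]
def drawbox(im,n,p,b,off,k,col):
    q=[tuple(int(round(v)) for v in (u-np.array(off)+.5)*k-.5) for u in proj(n,tow(p,b))]
    for i in range(4):
        for a,c in((i,(i+1)%4),(4+i,4+(i+1)%4),(i,4+i)): cv2.line(im,q[a],q[c],col,1)
E
cat > fit.py <<'E'
from h import *
C=lambda k,o,L:[[u/k+o[0],v/k+o[1]] for u,v in L]
st=[("top",[[50,135,.014],[50,-110,.014],[-50,-110,.014],[-50,135,.0140]],C(4,(300,200),[(67,142),(419,95),(440,238),(88,285)])),
    ("side",[[-50,135,.014],[50,135,.014],[-50,-110,.014]],C(4.4,(310,190),[(280,430),(100,378),(452,210)]))]
st=[(n,[[a/1e3,b/1e3,c] for a,b,c in L],u) for n,L,u in st]
ps,r=fit(st,[.5,-.15,.1]); print("stand",ps.round(4),r.round(1))
rk=[("top",[[65,95,25],[-65,95,25],[65,-95,25],[-65,-95,25],[-37.5,80,25]],C(6,(130,210),[(157,117),(123,402),(575,158),(542,440),(163,345)])),
    ("side",[[65,95,25],[-65,95,25],[-65,-95,25]],[(162,399),(212,440),(305,370)])]
rk=[(n,np.array(L)/1e3,u) for n,L,u in rk]
pr,r=fit(rk,[.5,.25,-.1]); print("rack",pr.round(4),r.round(1))
np.save("ps.npy",ps);np.save("pr.npy",pr)
m=lambda *a:np.array(box(*a))/1e3
S=[m(-50,50,-110,135,0,14),m(-4,4,-75,75,14,64),m(6,22,46,70,14,56),m(6,22,-70,-46,14,56),m(-18,-6,46,70,14,28),m(-18,-6,-70,-46,14,28),m(-6,6,76,120,101,125),m(-9,9,48,98,66,75)]
R=[m(-65,65,-95,95,0,25),m(-44,-31,-80,80,10,25),m(31,44,-80,80,10,25)]
t=cv2.imread("pics/top0.png"); s=cv2.imread("pics/side0.png")
for n,im,(x0,x1,y0,y1),k,f in(("top",t,(300,420,210,290),6,"ts"),("side",s,(320,430,200,300),6,"ss"),("top",t,(140,240,220,300),7,"tr"),("side",s,(150,320,310,450),4,"sr")):
    o=cv2.resize(im[y0:y1,x0:x1],None,fx=k,fy=k,interpolation=cv2.INTER_CUBIC)
    for b in S: drawbox(o,n,ps,b,(x0,y0),k,(0,255,255))
    for b in R: drawbox(o,n,pr,b,(x0,y0),k,(255,255,0))
    cv2.imwrite(f"pics/ov_{f}.png",o)
E
python3 fit.py; python3 -c "
import cv2,numpy as np
a=[cv2.imread(f'pics/ov_{f}.png') for f in('ts','ss')];print([x.shape for x in a])"
```

```text
stand [ 0.5219 -0.2426  0.1125] [-1.1 -0.1 -0.2 -0.4 -0.   0.1 -1.4  0.6  1.2 -2.  -1.3 -2.2  1.1 -2. ]
rack [ 0.5057  0.2464 -0.1226] [-0.9  0.  -1.1  0.3 -1.2  0.1 -1.2  1.  -1.   0.2 -3.3 -7.8  0.7 -3.
  2.4 -6.1]
[(480, 720, 3), (600, 660, 3)]
```

View pics/ov_ts.png

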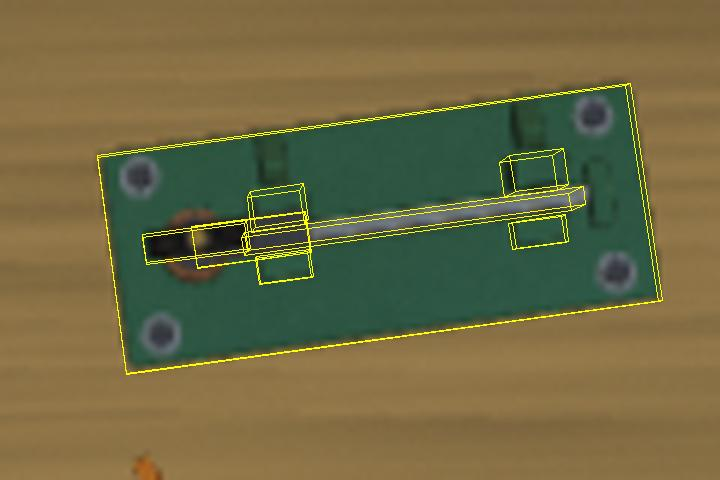

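View pics/ov_ss.png

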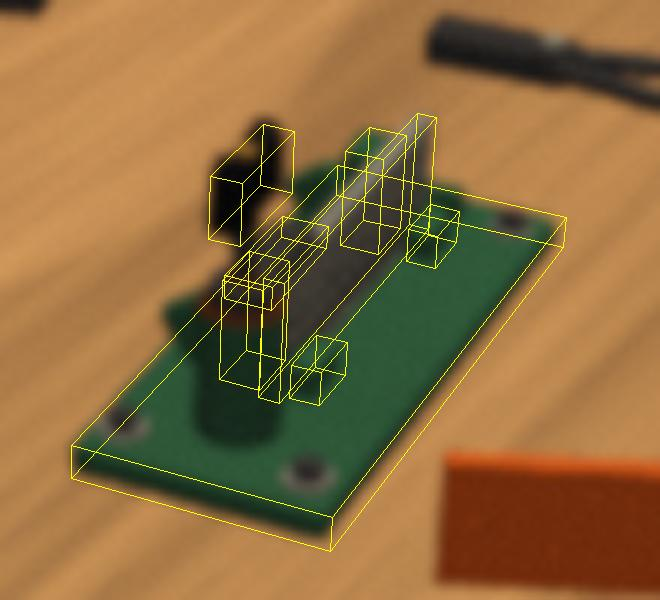

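View pics/ov_tr.png

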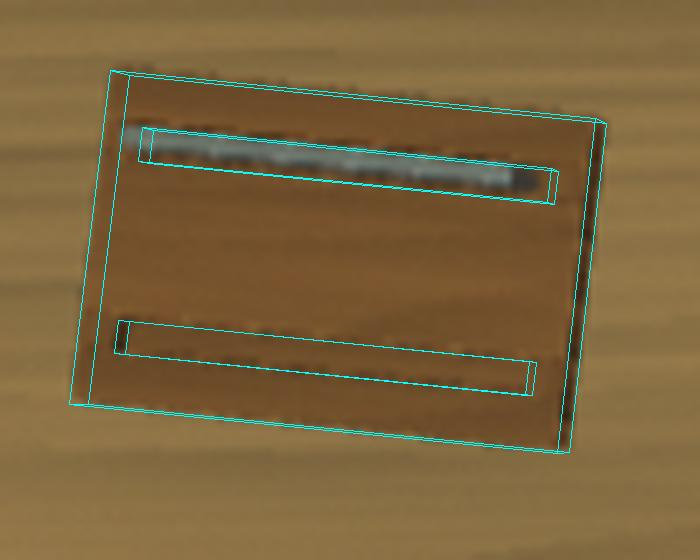

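View pics/ov_sr.png

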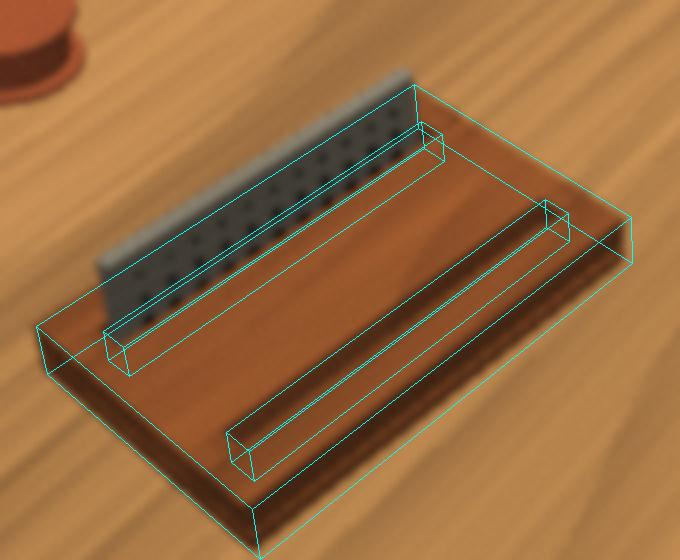

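Run:
```python
import cv2
s=cv2.imread("pics/side0.png")
cv2.imwrite("pics/side0r.png",cv2.resize(s[315:455,150:315],None,fx=4.8,fy=4.2,interpolation=cv2.INTER_CUBIC)[:590])
cv2.imwrite("pics/side0s.png",cv2.resize(s[205:295,325:425],None,fx=6,fy=6,interpolation=cv2.INTER_CUBIC))
```

```text
(no output)
```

View pics/side0r.png

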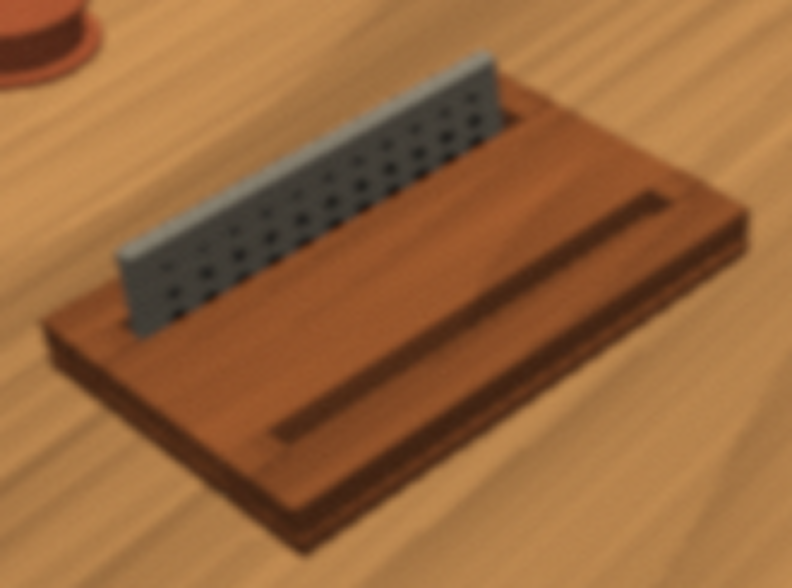

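View pics/side0s.png

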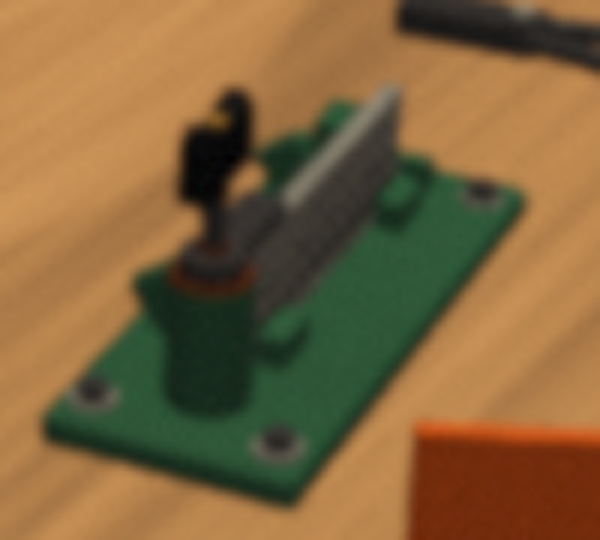

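```bash
python3 - <<'E'
s=open('fit.py').read()
s=s.replace("C=lambda k,o,L:[[u/k+o[0],v/k+o[1]] for u,v in L]","C=lambda k,o,L:[[(u+.5)/k+o[0]-.5,(v+.5)/k+o[1]-.5] for u,v in L]\nC2=lambda L:[[(u+.5)/4.8+149.5,(v+.5)/4.2+314.5] for u,v in L]")
s=s.replace('[[-50,135,.014],[50,135,.014],[-50,-110,.014]],C(4.4,(310,190),[(280,430),(100,378),(452,210)])','[[50,135,.014],[-50,-110,.014],[-50,135,.014]],C(6,(325,205),[(43,422),(525,195),(294,487)])')
s=s.replace('),\n    ("side",[[50,','),("top",[[0,98,.125],[0,-75,.064]],C(6,(300,210),[(201,238),(583,197)])),\n    ("side",[[50,')
s=s.replace('[[65,95,25],[-65,95,25],[-65,-95,25]],[(162,399),(212,440),(305,370)]','[[65,95,25],[-65,95,25],[-65,-95,25],[-65,95,0],[-31,80,25],[-31,-80,25],[-44,-80,25]],C2([(45,325),(303,513),(748,213),(305,553),(272,432),(652,188),(672,205)])')
open('fit.py','w').write(s)
E
python3 fit.py
```

```text
stand [ 0.5229 -0.2426  0.1111] [-0.7 -0.1  0.2 -0.3  0.3  0.2 -1.   0.5 -0.8  0.1  0.2 -0.7 -0.7 -1.4
  1.5 -1.4  0.8 -0.2]
rack [ 0.5071  0.2461 -0.1209] [-0.4 -0.  -0.6  0.2 -0.8 -0.1 -0.6  0.8 -0.5  0.1 -0.8 -1.2 -0.5 -0.4
  1.3 -2.   1.   2.5 -0.6 -0.3 -0.2 -0.5  1.3 -1. ]
```

View pics/ov_sr.png

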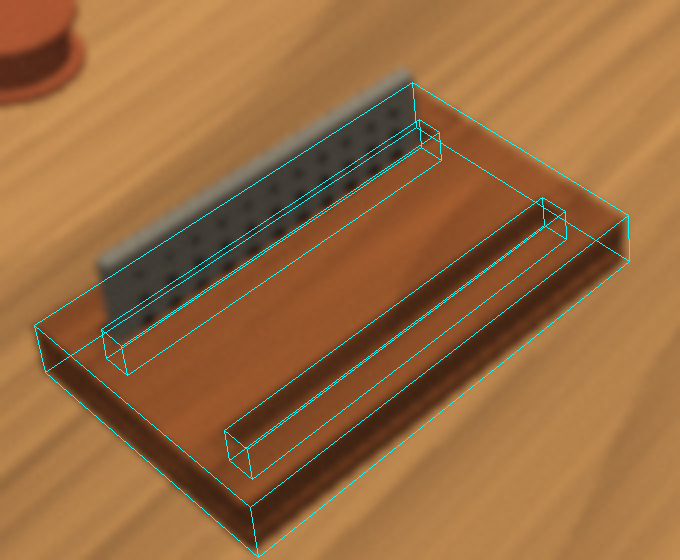

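View pics/ov_tr.png

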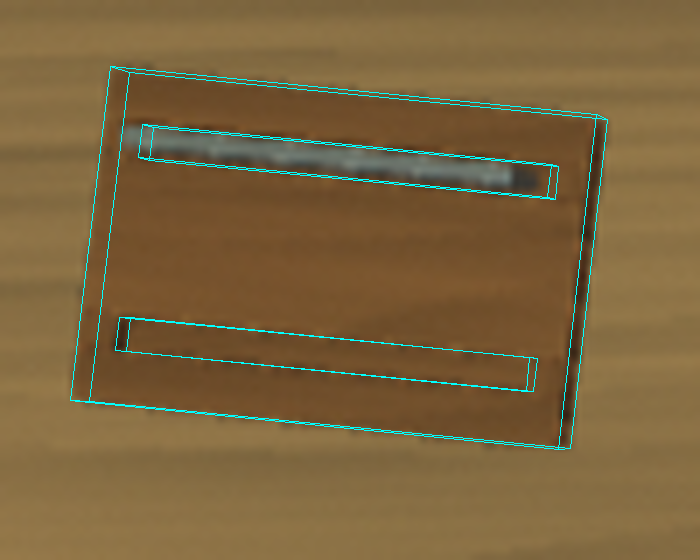

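View pics/ov_ss.png

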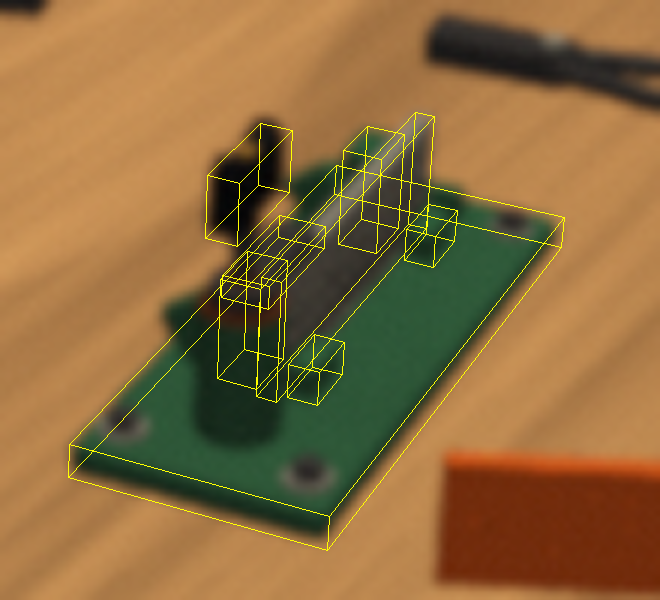

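View pics/ov_ts.png

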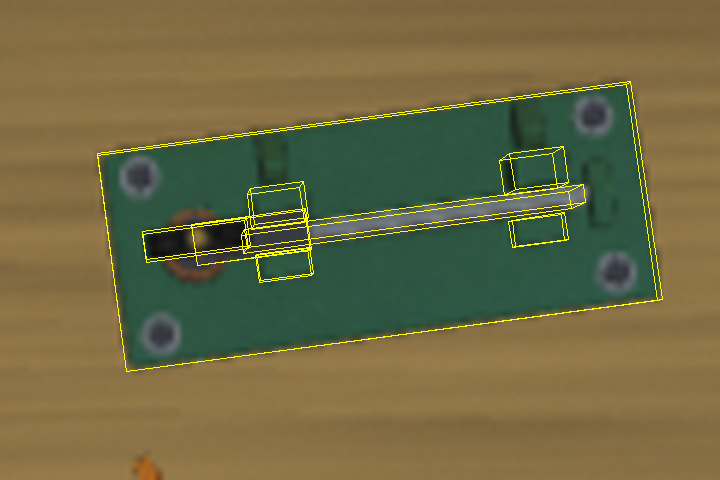

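>>> jog_arm([
  [0,0,0.143,37.2,38.7,-3,94],
  [0,0,0.143,37.2,38.7,-3,94],
  [0,0,0.143,37.2,38.7,-3,94],
  [0,0,0.143,37.2,38.7,-3,94],
  [0,0,0.143,37.2,38.7,-3,94],
  [0,0,0.143,37.2,38.7,-3,94],
  [0,0,0.143,37.2,38.7,-3,94],
  [0,0,0.143,37.2,38.7,-3,94],
  [0,0,0.143,37.2,38.7,-3,94],
  [0,0,0.14,37.2,38.7,-3,94],
  [0,0,0,0,0,0,50],
])

```text
time: 2.58
tool_pos: [0.5127, -0.1424, 0.272]
ee_rot: [-3.14, 0.0, 0.117]
wrist_force: [-0.2, -0.8, 0.4]
width: 0.0872
```

>>> jog_arm([
  [0,0,-0.005,-1.7,-2.6,-20,40],
  [0,0,0,0,0,-30,40],
  [0,0,0,0,0,-31,40],
  [0,0,0,0,0,0,40],
])

```text
time: 3.08
tool_pos: [0.5074, -0.148, 0.189]
ee_rot: [-3.139, 0.006, 0.105]
wrist_force: [-1.3, -0.0, 0.9]
width: 0.0474
```

Run:
```python
from h import *
for n,(x0,x1,y0,y1) in (("top",(270,400,200,300)),("side",(310,430,170,270))):
    im=snapshot(n)[y0:y1,x0:x1,::-1]; cv2.imwrite(f"pics/{n}1.png",cv2.resize(im,None,fx=6,fy=6,interpolation=cv2.INTER_CUBIC))
print(get_obs()["time"],get_obs()["wrist_torque"])
```

```text
3.175 [-0.04398108 -0.11061068  0.02957493]
```

View pics/side1.png

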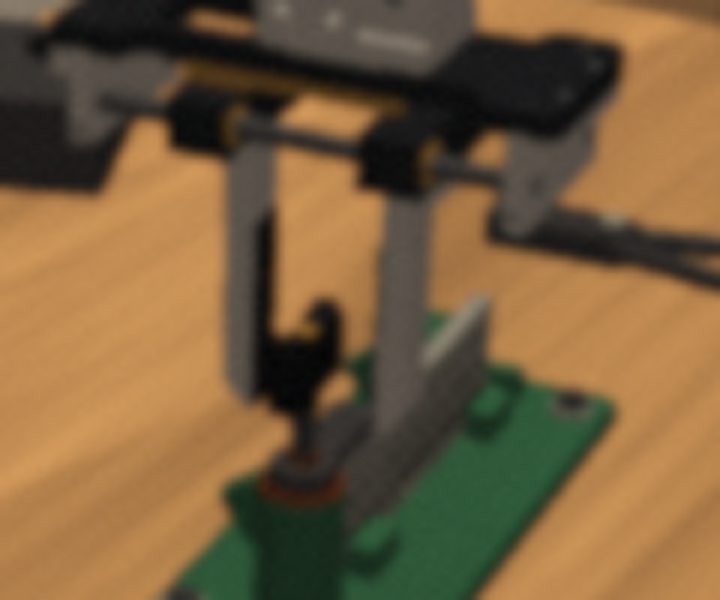

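View pics/top1.png

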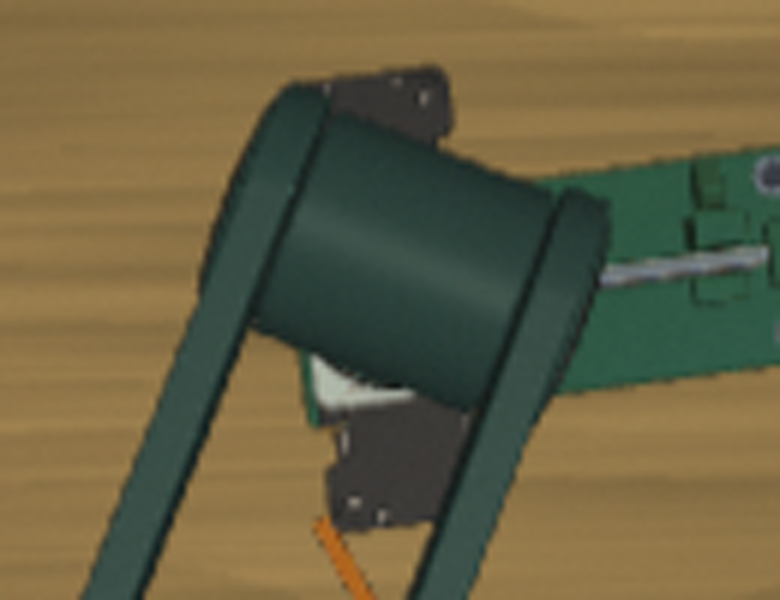

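>>> jog_arm([
  [0,0,0,0,0,0,40],
])

```text
time: 3.3
tool_pos: [0.5101, -0.1484, 0.1938]
ee_rot: [3.14, -0.003, 0.106]
wrist_force: [0.4, -0.6, 0.1]
width: 0.0399
```

Run:
```python
from bench import *
o=get_obs(); print(o["tool_pos"],o["ee_rot"],o["wrist_force"],o["wrist_torque"],o["qvel"])
```

```text
[ 0.51014673 -0.14838538  0.19379694] [ 3.13975746 -0.0031974   0.10631904] [ 0.41804692 -0.62440358  0.12424365] [-0.03584546 -0.08220759  0.01584943] [ 0.00380633 -0.00024609  0.00156621  0.00099713 -0.00425526 -0.00029698]
```

>>> jog_arm([
  [0,0,0.005,1.5,2.5,0,40],
  [0,0,0,0,0,0,24],
  [0,0,0,0,0,0,24],
  [0,0,0,0,0,0,8],
  [0,0,0,0,0,0,8],
  [0,0,0,0,0,0,8],
])

```text
time: 4.05
tool_pos: [0.5126, -0.145, 0.1918]
ee_rot: [3.141, -0.005, 0.112]
wrist_force: [6.1, 0.5, -2.8]
width: 0.012
```

```bash
cat > o.py <<'E'
from bench import *
o=get_obs(); print(o["time"],o["tool_pos"].round(4),o["ee_rot"].round(4),o["wrist_force"].round(1),o["wrist_torque"].round(3),o["width"].__round__(4))
E
python3 o.py; python3 o.py
```

```text
4.05 [ 0.5126 -0.145   0.1918] [ 3.1414 -0.0052  0.1123] [ 6.1  0.5 -2.8] [ 0.043 -1.131  0.003] 0.012
4.05 [ 0.5126 -0.145   0.1918] [ 3.1414 -0.0052  0.1123] [ 6.1  0.5 -2.8] [ 0.043 -1.131  0.003] 0.012
```

>>> jog_arm([
  [0,0,0,1.5,0,0,8],
  [0,0,0.03,0,0,0,8],
  [0,0,0.03,0,0,0,8],
  [0,0,0,0,0,0,8],
])

```text
time: 4.55
tool_pos: [0.513, -0.145, 0.1917]
ee_rot: [-3.141, -0.002, 0.172]
wrist_force: [4.7, 1.4, -3.2]
width: 0.0119
```

```bash
python3 o.py
```

```text
4.55 [ 0.513  -0.145   0.1917] [-3.1415e+00 -1.8000e-03  1.7250e-01] [ 4.7  1.4 -3.2] [ 0.174 -1.078 -0.214] 0.0119
```

>>> jog_arm([
  [0,0,0.015,1,0,0,8],
  [0,0,0,0,0,0,8],
])

```text
time: 4.8
tool_pos: [0.5133, -0.1451, 0.1917]
ee_rot: [-3.141, 0.0, 0.187]
wrist_force: [2.8, 1.2, -1.0]
width: 0.0116
```

```bash
python3 o.py
```

```text
4.8 [ 0.5133 -0.1451  0.1917] [-3.1411e+00  4.0000e-04  1.8720e-01] [ 2.8  1.2 -1. ] [ 0.247 -0.593 -0.089] 0.0116
```

>>> jog_arm([
  [0,0,0.02,0.5,0,0,8],
  [0,0,0.02,0,0,0,8],
])

```text
time: 5.05
tool_pos: [0.5134, -0.1451, 0.1917]
ee_rot: [-3.141, 0.001, 0.228]
wrist_force: [-0.4, 2.5, 1.8]
width: 0.0114
```

```bash
python3 o.py
```

```text
5.05 [ 0.5134 -0.1451  0.1917] [-3.1409e+00  1.4000e-03  2.2830e-01] [-0.4  2.5  1.8] [ 0.353 -0.115 -0.226] 0.0114
```

>>> jog_arm([
  [0,0,0,0,0,0,8],
])

```text
time: 5.18
tool_pos: [0.5134, -0.1451, 0.1917]
ee_rot: [-3.141, 0.001, 0.227]
wrist_force: [-1.1, 2.3, 1.6]
width: 0.012
```

```bash
python3 o.py;  python3 - <<'E'
from h import *
for n,(x0,x1,y0,y1) in (("side",(330,430,200,300)),):
    im=snapshot(n)[y0:y1,x0:x1,::-1]; cv2.imwrite(f"pics/{n}2.png",cv2.resize(im,None,fx=6,fy=6,interpolation=cv2.INTER_CUBIC))
E
```

```text
5.175 [ 0.5134 -0.1451  0.1917] [-3.1408e+00  1.3000e-03  2.2730e-01] [-1.1  2.3  1.6] [ 0.426  0.045 -0.13 ] 0.012
```

View pics/side2.png

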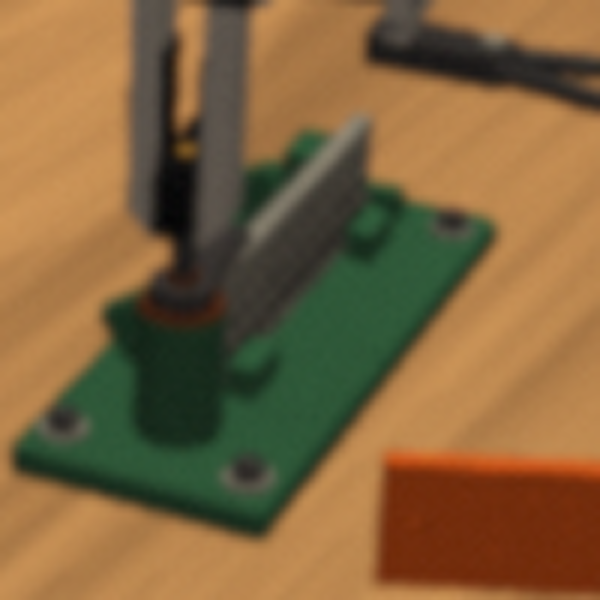

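>>> jog_arm([
  [0,0,0.025,0,0,0,8],
  [0,0,0.025,0,0,0,8],
  [0,0,0,0,0,0,8],
])

```text
time: 5.6
tool_pos: [0.5135, -0.1451, 0.1917]
ee_rot: [-3.141, 0.001, 0.277]
wrist_force: [-2.5, 3.7, 3.0]
width: 0.0117
```

```bash
python3 o.py
```

```text
5.6 [ 0.5135 -0.1451  0.1917] [-3.1408e+00  1.2000e-03  2.7740e-01] [-2.5  3.7  3. ] [ 0.488  0.562 -0.102] 0.0117
```

>>> jog_arm([
  [0,0,0.025,-0.5,0.7,0,8],
  [0,0,0.025,0,0,0,8],
  [0,0,0,0,0,0,8],
])

```text
time: 5.98
tool_pos: [0.5133, -0.1449, 0.1917]
ee_rot: [3.141, 0.001, 0.327]
wrist_force: [-2.7, 0.9, 1.6]
width: 0.0118
```

```bash
python3 o.py
```

```text
5.975 [ 0.5133 -0.1449  0.1917] [3.1408e+00 5.0000e-04 3.2710e-01] [-2.7  0.9  1.6] [ 0.105  0.463 -0.138] 0.0118
```

>>> jog_arm([
  [0,0,0.025,-0.5,0,0,8],
  [0,0,0.025,0,0,0,8],
  [0,0,0,0,0,0,8],
])

```text
time: 6.35
tool_pos: [0.5132, -0.1449, 0.1917]
ee_rot: [3.141, -0.0, 0.377]
wrist_force: [-1.1, -0.2, 0.8]
width: 0.0117
```

```bash
python3 o.py
```

```text
6.35 [ 0.5132 -0.1449  0.1917] [ 3.1406e+00 -4.0000e-04  3.7730e-01] [-1.1 -0.2  0.8] [-0.199  0.098 -0.141] 0.0117
```

>>> jog_arm([
  [0,0,0.025,0,0,0,8],
  [0,0,0.025,0,0,0,8],
  [0,0,0,0,0,0,8],
])

```text
time: 6.72
tool_pos: [0.5131, -0.1446, 0.1919]
ee_rot: [3.141, -0.0, 0.427]
wrist_force: [-0.7, -0.8, 2.5]
width: 0.0117
```

```bash
python3 o.py
```

```text
6.725 [ 0.5131 -0.1446  0.1919] [ 3.1411e+00 -4.0000e-04  4.2730e-01] [-0.7 -0.8  2.5] [-0.1    0.075 -0.159] 0.0117
```

>>> jog_arm([
  [0,0,0.025,0,0,0,8],
  [0,0,0.025,0,0,0,8],
  [0,0,0,0,0,0,8],
])

```text
time: 7.1
tool_pos: [0.5131, -0.1446, 0.1919]
ee_rot: [3.141, -0.0, 0.477]
wrist_force: [-1.2, -0.8, 2.4]
width: 0.0119
```

```bash
python3 o.py
```

```text
7.1 [ 0.5131 -0.1446  0.1919] [ 3.1412e+00 -5.0000e-04  4.7700e-01] [-1.2 -0.8  2.4] [-0.135  0.064 -0.24 ] 0.0119
```

>>> jog_arm([
  [0,0,0.015,0,0,0,8],
  [0,0,0,0,0,0,8],
])

```text
time: 7.35
tool_pos: [0.5131, -0.1446, 0.1919]
ee_rot: [3.141, -0.0, 0.492]
wrist_force: [-0.7, -0.6, 2.5]
width: 0.0116
```

```bash
python3 o.py
```

```text
7.35 [ 0.5131 -0.1446  0.1919] [ 3.1412e+00 -5.0000e-04  4.9200e-01] [-0.7 -0.6  2.5] [-0.169  0.083 -0.312] 0.0116
```

>>> jog_arm([
  [0,0,-0.05,0,0,0,8],
  [0,0,-0.05,0,0,0,8],
  [0,0,-0.05,0,0,0,8],
  [0,0,-0.05,0,0,0,8],
  [0,0,-0.05,0,0,0,8],
  [0,0,-0.05,0,0,0,8],
  [0,0,-0.05,0,0,0,8],
  [0,0,-0.05,0,0,0,8],
])

```text
time: 8.35
tool_pos: [0.5132, -0.1445, 0.1919]
ee_rot: [3.141, -0.001, 0.092]
wrist_force: [-0.1, -1.4, 3.5]
width: 0.0117
```

```bash
python3 o.py
```

```text
8.35 [ 0.5132 -0.1445  0.1919] [ 3.1411e+00 -8.0000e-04  9.1800e-02] [-0.1 -1.4  3.5] [-0.195 -0.07   0.194] 0.0117
```

>>> jog_arm([
  [0,0,-0.025,0,0,0,8],
  [0,0,-0.025,0,0,0,8],
  [0,0,0,0,0,0,8],
])

```text
time: 8.72
tool_pos: [0.5132, -0.1446, 0.1919]
ee_rot: [3.141, -0.001, 0.042]
wrist_force: [0.5, -0.9, 3.4]
width: 0.0123
```

```bash
python3 o.py
```

```text
8.725 [ 0.5132 -0.1446  0.1919] [ 3.1413e+00 -1.0000e-03  4.2200e-02] [ 0.5 -0.9  3.4] [-0.245 -0.203  0.097] 0.0123
```

>>> jog_arm([
  [0,0,-0.025,0,0,0,8],
  [0,0,-0.025,0,0,0,8],
  [0,0,0,0,0,0,8],
])

```text
time: 9.1
tool_pos: [0.5132, -0.1446, 0.1919]
ee_rot: [3.141, -0.001, -0.008]
wrist_force: [0.9, -0.8, 4.4]
width: 0.0118
```

```bash
python3 o.py
```

```text
9.1 [ 0.5132 -0.1446  0.1919] [ 3.1414e+00 -1.1000e-03 -8.2000e-03] [ 0.9 -0.8  4.4] [-0.235 -0.451  0.162] 0.0118
```

>>> jog_arm([
  [0,0,-0.025,0,0,0,8],
  [0,0,-0.025,0,0,0,8],
  [0,0,0,0,0,0,8],
])

```text
time: 9.48
tool_pos: [0.5133, -0.1446, 0.1919]
ee_rot: [3.141, -0.001, -0.058]
wrist_force: [2.7, -0.1, 2.4]
width: 0.0121
```

```bash
python3 o.py
```

```text
9.475 [ 0.5133 -0.1446  0.1919] [ 3.1415e+00 -1.1000e-03 -5.8400e-02] [ 2.7 -0.1  2.4] [-0.206 -0.607  0.171] 0.0121
```

>>> jog_arm([
  [0,0,-0.025,0.5,0,0,8],
  [0,0,-0.025,0,0,0,8],
  [0,0,0,0,0,0,8],
])

```text
time: 9.85
tool_pos: [0.5134, -0.1446, 0.1919]
ee_rot: [3.141, -0.0, -0.108]
wrist_force: [0.0, -1.7, 4.7]
width: 0.0119
```

```bash
python3 o.py
```

```text
9.85 [ 0.5134 -0.1446  0.1919] [ 3.1415 -0.     -0.1083] [ 0.  -1.7  4.7] [-0.287 -0.306  0.161] 0.0119
```

>>> jog_arm([
  [0,0,-0.025,0,0,0,8],
  [0,0,-0.025,0,0,0,8],
  [0,0,0,0,0,0,8],
])

```text
time: 10.22
tool_pos: [0.5134, -0.1446, 0.1919]
ee_rot: [3.141, -0.0, -0.159]
wrist_force: [1.4, -1.7, 5.6]
width: 0.0117
```

```bash
python3 o.py
```

```text
10.225 [ 0.5134 -0.1446  0.1919] [ 3.1414e+00 -1.0000e-04 -1.5860e-01] [ 1.4 -1.7  5.6] [-0.225 -0.325  0.263] 0.0117
```

>>> jog_arm([
  [0,0,-0.012,0,0,0,8],
  [0,0,0,0,0,0,8],
])

```text
time: 10.48
tool_pos: [0.5134, -0.1446, 0.1918]
ee_rot: [3.141, -0.0, -0.17]
wrist_force: [0.7, -1.4, 4.2]
width: 0.0118
```

```bash
python3 o.py
```

```text
10.475 [ 0.5134 -0.1446  0.1918] [ 3.1413 -0.     -0.1704] [ 0.7 -1.4  4.2] [-0.276 -0.326  0.335] 0.0118
```

>>> jog_arm([
  [0,0,0.05,0,0,0,8],
  [0,0,0.05,0,0,0,8],
  [0,0,0.05,0,0,0,8],
  [0,0,0.05,0,0,0,8],
  [0,0,0.05,0,0,0,8],
  [0,0,0.05,0,0,0,8],
  [0,0,0.05,0,0,0,8],
  [0,0,0.05,0,0,0,8],
  [0,0,0.05,0,0,0,8],
  [0,0,0.05,0,0,0,8],
  [0,0,0.05,0,0,0,8],
  [0,0,0.05,0,0,0,8],
])

```text
time: 11.98
tool_pos: [0.5132, -0.1446, 0.1919]
ee_rot: [-3.141, 0.0, 0.43]
wrist_force: [0.8, -1.1, 5.3]
width: 0.0115
```

```bash
python3 o.py
```

```text
11.975 [ 0.5132 -0.1446  0.1919] [-3.1413e+00  5.0000e-04  4.2970e-01] [ 0.8 -1.1  5.3] [-0.168 -0.181 -0.241] 0.0115
```

>>> jog_arm([
  [0,0,0.025,0,0,0,8],
  [0,0,0.015,0,0,0,8],
  [0,0,0,0,0,0,8],
])

```text
time: 12.35
tool_pos: [0.5132, -0.1446, 0.1919]
ee_rot: [-3.141, 0.001, 0.468]
wrist_force: [0.7, -1.1, 5.6]
width: 0.0119
```

```bash
python3 o.py
```

```text
12.35 [ 0.5132 -0.1446  0.1919] [-3.1412e+00  6.0000e-04  4.6820e-01] [ 0.7 -1.1  5.6] [-0.225 -0.172 -0.116] 0.0119
```

>>> jog_arm([
  [0,0,0.025,0,0,0,8],
  [0,0,0.025,0,0,0,8],
  [0,0,0,0,0,0,8],
])

```text
time: 12.72
tool_pos: [0.5131, -0.1446, 0.1919]
ee_rot: [-3.141, 0.001, 0.519]
wrist_force: [-0.5, -1.8, 5.1]
width: 0.0123
```

```bash
python3 o.py
```

```text
12.725 [ 0.5131 -0.1446  0.1919] [-3.1412e+00  6.0000e-04  5.1850e-01] [-0.5 -1.8  5.1] [-0.251 -0.115 -0.053] 0.0123
```

>>> jog_arm([
  [0,0,0.025,0,0,0,8],
  [0,0,0.025,0,0,0,8],
  [0,0,0,0,0,0,8],
])

```text
time: 13.1
tool_pos: [0.5131, -0.1446, 0.1919]
ee_rot: [-3.141, 0.001, 0.568]
wrist_force: [-0.1, -0.3, 4.5]
width: 0.0119
```

```bash
python3 o.py
```

```text
13.1 [ 0.5131 -0.1446  0.1919] [-3.1411e+00  6.0000e-04  5.6810e-01] [-0.1 -0.3  4.5] [-0.229 -0.111 -0.09 ] 0.0119
```

>>> jog_arm([
  [0,0,0.025,0,0,0,8],
  [0,0,0.025,0,0,0,8],
  [0,0,0,0,0,0,8],
])

```text
time: 13.48
tool_pos: [0.5131, -0.1446, 0.1919]
ee_rot: [-3.141, 0.001, 0.618]
wrist_force: [-0.4, -0.6, 5.7]
width: 0.0117
```

```bash
python3 o.py
```

```text
13.475 [ 0.5131 -0.1446  0.1919] [-3.141e+00  6.000e-04  6.177e-01] [-0.4 -0.6  5.7] [-0.23  -0.166 -0.292] 0.0117
```

>>> jog_arm([
  [0,0,0.01,0,0,0,8],
  [0,0,0,0,0,0,8],
])

```text
time: 13.72
tool_pos: [0.5131, -0.1446, 0.1919]
ee_rot: [-3.141, 0.001, 0.628]
wrist_force: [0.2, -1.6, 6.1]
width: 0.0121
```

```bash
python3 o.py
```

```text
13.725 [ 0.5131 -0.1446  0.1919] [-3.141e+00  5.000e-04  6.276e-01] [ 0.2 -1.6  6.1] [-0.164 -0.175 -0.367] 0.0121
```

>>> jog_arm([
  [0,0,-0.06,0,0,0,8],
  [0,0,-0.06,0,0,0,8],
  [0,0,-0.06,0,0,0,8],
  [0,0,-0.06,0,0,0,8],
  [0,0,-0.06,0,0,0,8],
  [0,0,-0.06,0,0,0,8],
  [0,0,-0.06,0,0,0,8],
  [0,0,-0.06,0,0,0,8],
  [0,0,-0.06,0,0,0,8],
  [0,0,-0.06,0,0,0,8],
  [0,0,-0.06,0,0,0,8],
  [0,0,-0.06,0,0,0,8],
])

```text
time: 15.22
tool_pos: [0.5134, -0.1446, 0.1919]
ee_rot: [3.141, -0.0, -0.093]
wrist_force: [0.4, -1.6, 4.2]
width: 0.0116
```

```bash
python3 o.py
```

```text
15.225 [ 0.5134 -0.1446  0.1919] [ 3.1414 -0.     -0.0927] [ 0.4 -1.6  4.2] [-0.252 -0.306  0.167] 0.0116
```

>>> jog_arm([
  [0,0,-0.025,0,0,0,8],
  [0,0,-0.025,0,0,0,8],
  [0,0,0,0,0,0,8],
])

```text
time: 15.6
tool_pos: [0.5134, -0.1446, 0.1918]
ee_rot: [3.141, -0.0, -0.141]
wrist_force: [0.5, -1.7, 5.2]
width: 0.0118
```

```bash
python3 o.py
```

```text
15.6 [ 0.5134 -0.1446  0.1918] [ 3.1414e+00 -1.0000e-04 -1.4090e-01] [ 0.5 -1.7  5.2] [-0.246 -0.301  0.173] 0.0118
```

>>> jog_arm([
  [0,0,-0.025,0,0,0,8],
  [0,0,-0.025,0,0,0,8],
  [0,0,0,0,0,0,8],
])

```text
time: 15.98
tool_pos: [0.5135, -0.1445, 0.1919]
ee_rot: [-3.142, -0.0, -0.191]
wrist_force: [0.6, -0.8, 5.2]
width: 0.0119
```

```bash
python3 o.py
```

```text
15.975 [ 0.5135 -0.1445  0.1919] [-3.1415e+00 -2.0000e-04 -1.9130e-01] [ 0.6 -0.8  5.2] [-0.155 -0.266  0.023] 0.0119
```

>>> jog_arm([
  [0,0,-0.025,0,0,0,8],
  [0,0,-0.025,0,0,0,8],
  [0,0,0,0,0,0,8],
])

```text
time: 16.35
tool_pos: [0.5135, -0.1445, 0.1919]
ee_rot: [-3.142, -0.0, -0.241]
wrist_force: [1.3, 0.2, 5.1]
width: 0.0122
```

```bash
python3 o.py
```

```text
16.35 [ 0.5135 -0.1445  0.1919] [-3.1416e+00 -2.0000e-04 -2.4100e-01] [1.3 0.2 5.1] [-0.282 -0.238  0.192] 0.0122
```

>>> jog_arm([
  [0,0,-0.02,0,0,0,8],
  [0,0,-0.02,0,0,0,8],
  [0,0,0,0,0,0,8],
])

```text
time: 16.73
tool_pos: [0.5135, -0.1445, 0.1919]
ee_rot: [3.142, -0.0, -0.281]
wrist_force: [-0.3, -1.6, 5.3]
width: 0.0117
```

```bash
python3 o.py
```

```text
16.725 [ 0.5135 -0.1445  0.1919] [ 3.1415e+00 -3.0000e-04 -2.8070e-01] [-0.3 -1.6  5.3] [-0.231 -0.283  0.278] 0.0117
```

>>> jog_arm([
  [0,0,-0.012,0,0,0,8],
  [0,0,0,0,0,0,8],
])

```text
time: 16.98
tool_pos: [0.5135, -0.1445, 0.1919]
ee_rot: [3.142, -0.0, -0.292]
wrist_force: [1.2, -1.0, 5.2]
width: 0.0119
```

```bash
python3 o.py
```

```text
16.975 [ 0.5135 -0.1445  0.1919] [ 3.1415e+00 -2.0000e-04 -2.9250e-01] [ 1.2 -1.   5.2] [-0.209 -0.314  0.258] 0.0119
```

>>> jog_arm([
  [0,0,-0.01,0,0,0,8],
  [0,0,0,0,0,0,8],
])

```text
time: 17.23
tool_pos: [0.5135, -0.1445, 0.1919]
ee_rot: [3.141, -0.0, -0.302]
wrist_force: [0.9, -0.6, 6.2]
width: 0.0119
```

```bash
python3 o.py
```

```text
17.225 [ 0.5135 -0.1445  0.1919] [ 3.1415e+00 -3.0000e-04 -3.0240e-01] [ 0.9 -0.6  6.2] [-0.262 -0.255  0.324] 0.0119
```

>>> jog_arm([
  [0,0,0.06,0,0,0,8],
  [0,0,0.06,0,0,0,8],
  [0,0,0.06,0,0,0,8],
  [0,0,0.06,0,0,0,8],
  [0,0,0.06,0,0,0,8],
  [0,0,0.06,0,0,0,8],
  [0,0,0.06,0,0,0,8],
  [0,0,0.06,0,0,0,8],
  [0,0,0.06,0,0,0,8],
  [0,0,0.06,0,0,0,8],
  [0,0,0.06,0,0,0,8],
  [0,0,0.06,0,0,0,8],
])

```text
time: 18.73
tool_pos: [0.5131, -0.1445, 0.1919]
ee_rot: [-3.141, 0.001, 0.418]
wrist_force: [0.0, -1.3, 6.1]
width: 0.0118
```

>>> jog_arm([
  [0,0,0.06,0,0,0,8],
  [0,0,0.06,0,0,0,8],
  [0,0,0,0,0,0,8],
])

```text
time: 19.1
tool_pos: [0.5131, -0.1446, 0.1919]
ee_rot: [-3.141, 0.001, 0.537]
wrist_force: [-0.8, -1.0, 6.7]
width: 0.0118
```

```bash
python3 o.py
```

```text
19.1 [ 0.5131 -0.1446  0.1919] [-3.1411e+00  8.0000e-04  5.3650e-01] [-0.8 -1.   6.7] [-0.242 -0.019 -0.068] 0.0118
```

>>> jog_arm([
  [0,0,0.025,0,0,0,8],
  [0,0,0.025,0,0,0,8],
  [0,0,0,0,0,0,8],
])

```text
time: 19.48
tool_pos: [0.513, -0.1446, 0.1919]
ee_rot: [-3.141, 0.001, 0.586]
wrist_force: [-0.2, -1.8, 6.4]
width: 0.0118
```

```bash
python3 o.py
```

```text
19.475 [ 0.513  -0.1446  0.1919] [-3.141e+00  8.000e-04  5.864e-01] [-0.2 -1.8  6.4] [-0.249 -0.083 -0.15 ] 0.0118
```

>>> jog_arm([
  [0,0,0.025,0,0,0,8],
  [0,0,0.025,0,0,0,8],
  [0,0,0,0,0,0,8],
])

```text
time: 19.85
tool_pos: [0.513, -0.1446, 0.1919]
ee_rot: [-3.141, 0.001, 0.636]
wrist_force: [-0.7, -0.7, 5.6]
width: 0.0118
```

```bash
python3 o.py
```

```text
19.85 [ 0.513  -0.1446  0.1919] [-3.1409e+00  8.0000e-04  6.3620e-01] [-0.7 -0.7  5.6] [-0.265 -0.088 -0.111] 0.0118
```

Past the previous stop (0.628), so I continue.

>>> jog_arm([
  [0,0,0.025,0,0,0,8],
  [0,0,0.025,0,0,0,8],
  [0,0,0,0,0,0,8],
])

```text
time: 20.23
tool_pos: [0.513, -0.1446, 0.1919]
ee_rot: [-3.141, 0.001, 0.687]
wrist_force: [-0.5, -1.9, 5.8]
width: 0.012
```

```bash
python3 o.py
```

```text
20.225 [ 0.513  -0.1446  0.1919] [-3.1409e+00  1.0000e-03  6.8660e-01] [-0.5 -1.9  5.8] [-0.266 -0.021 -0.09 ] 0.012
```

>>> jog_arm([
  [0,0,0.025,0,0,0,8],
  [0,0,0.025,0,0,0,8],
  [0,0,0,0,0,0,8],
])

```text
time: 20.6
tool_pos: [0.5129, -0.1446, 0.1919]
ee_rot: [-3.141, 0.001, 0.737]
wrist_force: [-0.2, -0.7, 6.4]
width: 0.012
```

```bash
python3 o.py
```

```text
20.6 [ 0.5129 -0.1446  0.1919] [-3.1408e+00  1.0000e-03  7.3660e-01] [-0.2 -0.7  6.4] [-0.279 -0.033 -0.037] 0.012
```

>>> jog_arm([
  [0,0,0.025,0,0,0,8],
  [0,0,0.025,0,0,0,8],
  [0,0,0,0,0,0,8],
])

```text
time: 20.98
tool_pos: [0.5129, -0.1447, 0.1919]
ee_rot: [-3.141, 0.001, 0.787]
wrist_force: [-1.6, -1.5, 5.8]
width: 0.0121
```

```bash
python3 o.py
```

```text
20.975 [ 0.5129 -0.1447  0.1919] [-3.1406e+00  1.1000e-03  7.8660e-01] [-1.6 -1.5  5.8] [-0.259 -0.029 -0.029] 0.0121
```

>>> jog_arm([
  [0,0,0.03,0,0,0,8],
  [0,0,0.03,0,0,0,8],
  [0,0,0,0,0,0,8],
])

```text
time: 21.35
tool_pos: [0.5129, -0.1447, 0.1919]
ee_rot: [-3.141, 0.001, 0.847]
wrist_force: [-1.1, -1.8, 7.1]
width: 0.0115
```

```bash
python3 o.py;  python3 - <<'E'
from h import *
for n,(x0,x1,y0,y1) in (("side",(330,430,200,300)),):
    im=snapshot(n)[y0:y1,x0:x1,::-1]; cv2.imwrite(f"pics/{n}3.png",cv2.resize(im,None,fx=6,fy=6,interpolation=cv2.INTER_CUBIC))
E
```

```text
21.35 [ 0.5129 -0.1447  0.1919] [-3.1406e+00  1.1000e-03  8.4650e-01] [-1.1 -1.8  7.1] [-0.251 -0.016 -0.061] 0.0115
```

View pics/side3.png

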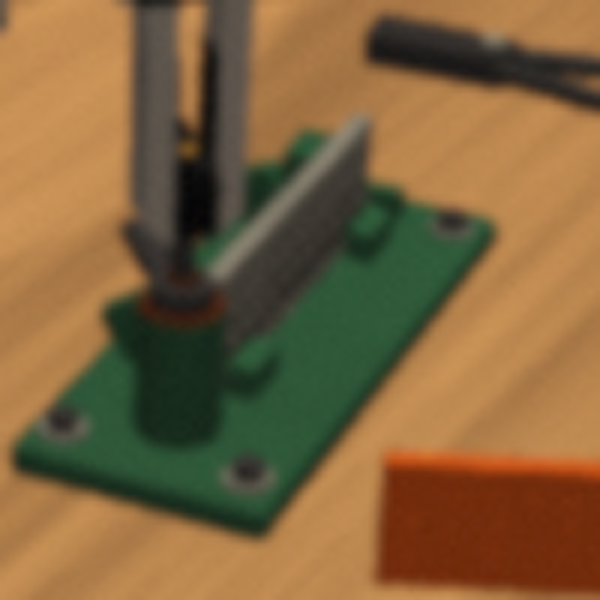

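The dog is free and now points off the plate at (140,250), so I swing it on.

>>> jog_arm([
  [0,0,0.06,0,0,0,8],
  [0,0,0.06,0,0,0,8],
  [0,0,0.06,0,0,0,8],
  [0,0,0.06,0,0,0,8],
  [0,0,0.06,0,0,0,8],
  [0,0,0.06,0,0,0,8],
  [0,0,0.06,0,0,0,8],
  [0,0,0.06,0,0,0,8],
  [0,0,0.06,0,0,0,8],
  [0,0,0.06,0,0,0,8],
  [0,0,0.06,0,0,0,8],
  [0,0,0.06,0,0,0,8],
])

```text
time: 22.9
tool_pos: [0.5127, -0.1451, 0.1919]
ee_rot: [-3.14, 0.001, 1.568]
wrist_force: [-1.6, -3.0, 6.9]
width: 0.0119
```

```bash
python3 o.py
```

```text
22.9 [ 0.5127 -0.1451  0.1919] [-3.1397e+00  1.1000e-03  1.5681e+00] [-1.6 -3.   6.9] [-0.417  0.012 -0.052] 0.0119
```

>>> jog_arm([
  [0,0,0,0,0,0,8],
  [0,0,0,0,0,0,40],
  [0,0,0,0,0,0,40],
  [0,0,0,0,0,0,40],
  [0,0,0,0,0,20,40],
  [0,0,0,0,0,40,40],
])

```text
time: 23.65
tool_pos: [0.5123, -0.1439, 0.2495]
ee_rot: [-3.136, -0.003, 1.568]
wrist_force: [-0.4, -0.7, 0.7]
width: 0.0401
```

>>> jog_arm([
  [0,0,-0.146,1,-9.8,0,40],
  [0,0,-0.146,1,-9.8,0,40],
  [0,0,-0.146,1,-9.8,0,40],
  [0,0,-0.146,1,-9.8,0,40],
  [0,0,-0.146,1,-9.8,0,40],
  [0,0,-0.146,1,-9.8,0,40],
  [0,0,-0.146,1,-9.8,0,40],
  [0,0,-0.146,1,-9.8,0,40],
  [0,0,-0.146,1,-9.8,0,40],
  [0,0,-0.143,1,-9.6,0,40],
  [0,0,0,0,0,0,40],
  [0,0,0,0,0,0,40],
])

```text
time: 25.15
tool_pos: [0.5234, -0.2419, 0.2514]
ee_rot: [-3.141, 0.0, 0.113]
wrist_force: [-0.5, 0.3, 0.7]
width: 0.0403
```

```bash
python3 o.py;  python3 - <<'E'
from h import *
for n,(x0,x1,y0,y1) in (("side",(330,430,180,280)),("top",(290,420,190,290))):
    im=snapshot(n)[y0:y1,x0:x1,::-1]; cv2.imwrite(f"pics/{n}4.png",cv2.resize(im,None,fx=6,fy=6,interpolation=cv2.INTER_CUBIC))
E
```

```text
25.15 [ 0.5234 -0.2419  0.2514] [-3.1408e+00  5.0000e-04  1.1310e-01] [-0.5  0.3  0.7] [-0.019 -0.152 -0.093] 0.0403
```

View pics/side4.png

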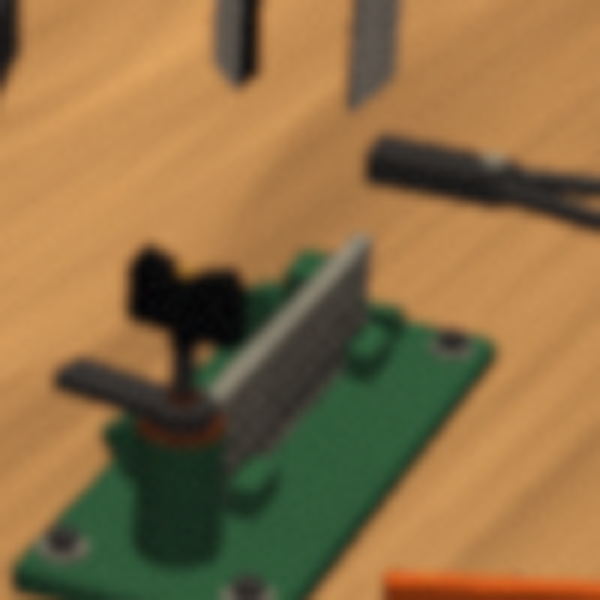

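View pics/top4.png

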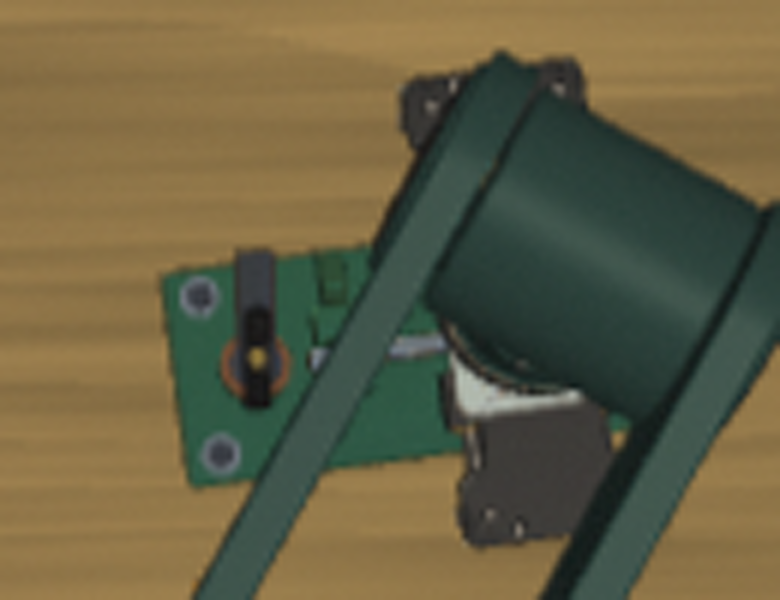

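The dog and knob now point across the stand at (255,270), well clear of the plate. I descend onto the middle of the plate and close.

>>> jog_arm([
  [0,0,0,0,-0.4,-40,40],
  [0,0,0,0,0,-40,40],
  [0,0,0,0,0,-28,40],
  [0,0,0,0,0,-12,40],
  [0,0,0,0,0,0,40],
  [0,0,0,0,0,0,20],
  [0,0,0,0,0,0,20],
  [0,0,0,0,0,0,4],
  [0,0,0,0,0,0,4],
  [0,0,0,0,0,0,4],
])

```text
time: 26.5
tool_pos: [0.5236, -0.2429, 0.1324]
ee_rot: [3.141, -0.001, 0.111]
wrist_force: [-1.1, 0.2, 2.1]
width: 0.0079
```

```bash
python3 o.py;  python3 - <<'E'
from h import *
for n,(x0,x1,y0,y1) in (("side",(330,430,180,280)),):
    im=snapshot(n)[y0:y1,x0:x1,::-1]; cv2.imwrite(f"pics/{n}5.png",cv2.resize(im,None,fx=6,fy=6,interpolation=cv2.INTER_CUBIC))
E
```

```text
26.5 [ 0.5236 -0.2429  0.1324] [ 3.1409e+00 -7.0000e-04  1.1100e-01] [-1.1  0.2  2.1] [-0.056  0.095  0.002] 0.0079
```

View pics/side5.png

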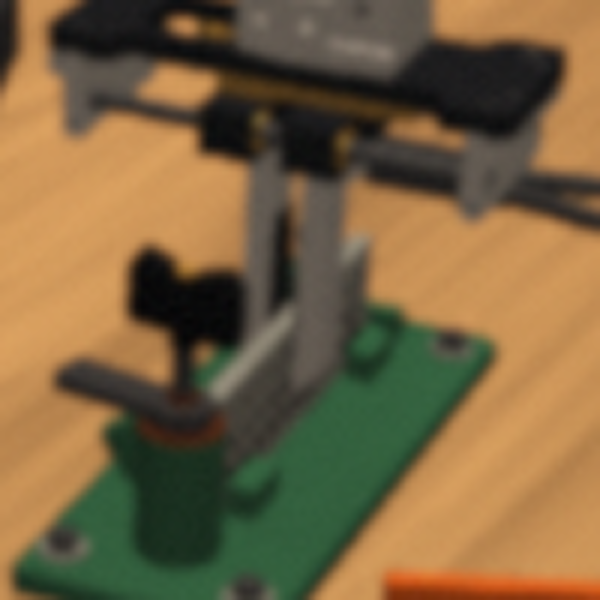

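>>> jog_arm([
  [0,0,0,0,0,10,4],
  [0,0,0,0,0,20,4],
  [0,0,0,0,0,25,4],
  [0,0,0,0,0,30,4],
  [0,0,0,0,0,30,4],
  [0,0,0,0,0,25,4],
  [0,0,0,0,0,0,4],
])

```text
time: 27.42
tool_pos: [0.524, -0.243, 0.2734]
ee_rot: [3.139, -0.003, 0.111]
wrist_force: [-0.4, 0.5, -4.2]
width: 0.0077
```

```bash
python3 o.py;  python3 - <<'E'
from h import *
im=snapshot("side"); cv2.imwrite(f"pics/side6.png",im[:,:,::-1])
E
```

```text
27.425 [ 0.524  -0.243   0.2734] [ 3.1395e+00 -3.0000e-03  1.1100e-01] [-0.4  0.5 -4.2] [-0.017 -0.061  0.009] 0.0077
```

View pics/side6.png

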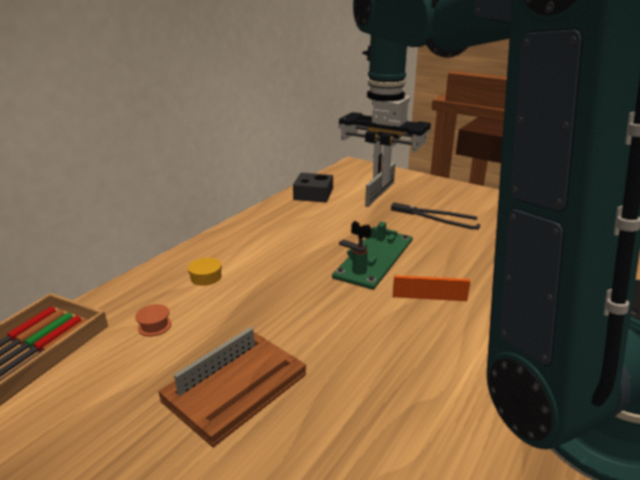

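>>> jog_arm([
  [0,0,-0.01,-3,20,0,4],
  [0,0,-0.02,-4.8,43,0,4],
  [0,0,-0.02,-4.8,45,0,4],
  [0,0,-0.02,-4.8,45,0,4],
  [0,0,-0.02,-4.8,45,0,4],
  [0,0,-0.02,-4.8,45,0,4],
  [0,0,-0.02,-4.8,45,0,4],
  [0,0,-0.02,-4.8,45,0,4],
  [0,0,-0.02,-4.8,45,0,4],
  [0,0,-0.02,-4.8,45,0,4],
  [0,0,-0.02,-4.8,45,0,4],
  [0,0,-0.0225,-3.7,25.5,0,4],
])

```text
time: 28.98
tool_pos: [0.4673, 0.2526, 0.2687]
ee_rot: [3.14, 0.005, -0.12]
wrist_force: [-0.3, -1.5, -5.3]
width: 0.0076
```

>>> jog_arm([
  [0,0,0,0,0,-40,4],
  [0,0,0,0,0,-40,4],
  [0,0,0,0,0,-25,4],
  [0,0,0,0,0,-5,4],
  [0,0,0,0,0,0,4],
  [0,0,0,0,0,0,4],
])

```text
time: 29.72
tool_pos: [0.4695, 0.251, 0.1631]
ee_rot: [-3.14, -0.002, -0.122]
wrist_force: [-0.1, 0.8, -4.0]
width: 0.0078
```

```bash
python3 o.py;  python3 - <<'E'
from h import *
for n,(x0,x1,y0,y1) in (("side",(150,330,260,440)),("top",(130,250,200,300))):
    im=snapshot(n)[y0:y1,x0:x1,::-1]; k=4 if n=="side" else 6; cv2.imwrite(f"pics/{n}7.png",cv2.resize(im,None,fx=k,fy=k if n=="top" else 3.3,interpolation=cv2.INTER_CUBIC))
E
```

```text
29.725 [0.4695 0.251  0.1631] [-3.1403e+00 -2.4000e-03 -1.2160e-01] [-0.1  0.8 -4. ] [-0.03  -0.086  0.001] 0.0078
```

View pics/side7.png

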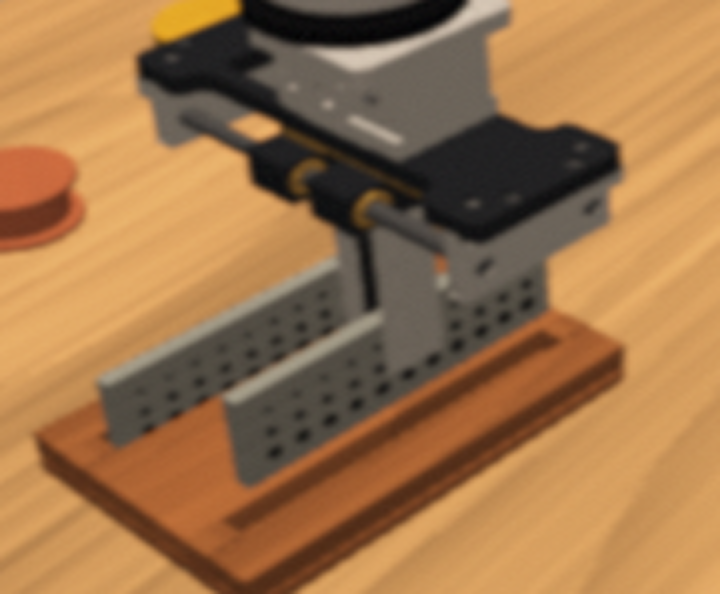

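View pics/top7.png

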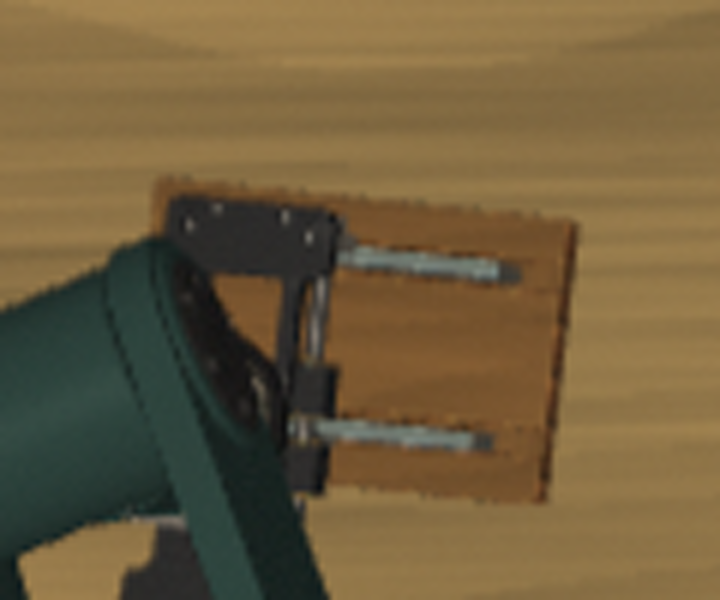

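```bash
cat > ov.py <<'E'
from h import *
import sys
pr=np.array([.506,.2463,-.121]); T=np.array([.4692,.2508,-.1215]); zb=float(sys.argv[2])
m=lambda *a:np.array(box(*a))/1e3
for n,(x0,x1,y0,y1),k in (("side",(165,315,310,435),4.8),("top",(140,230,225,295),8)):
    im=snapshot(n)[y0:y1,x0:x1,::-1]; o=cv2.resize(im,None,fx=k,fy=k,interpolation=cv2.INTER_CUBIC)
    c=o.copy()
    for b in (m(-44,-31,-80,80,10,25),m(-65,65,-95,95,0,25)): drawbox(o,n,pr,b,(x0,y0),k,(255,255,0))
    drawbox(o,n,T,m(-4,4,-75,75,zb,zb+50),(x0,y0),k,(0,255,255))
    cv2.imwrite(f"pics/{sys.argv[1]}_{n}.png",o)
E
python3 ov.py a 43.7
```

```text
(no output)
```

View pics/a_side.png

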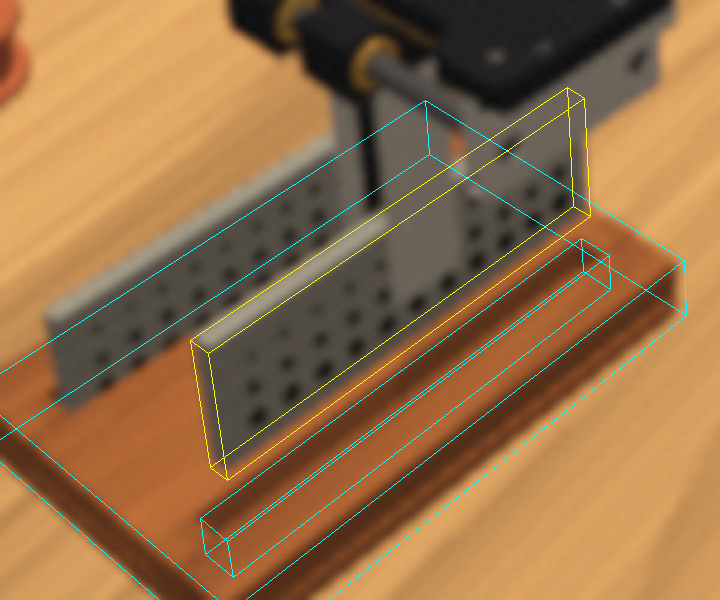

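View pics/a_top.png

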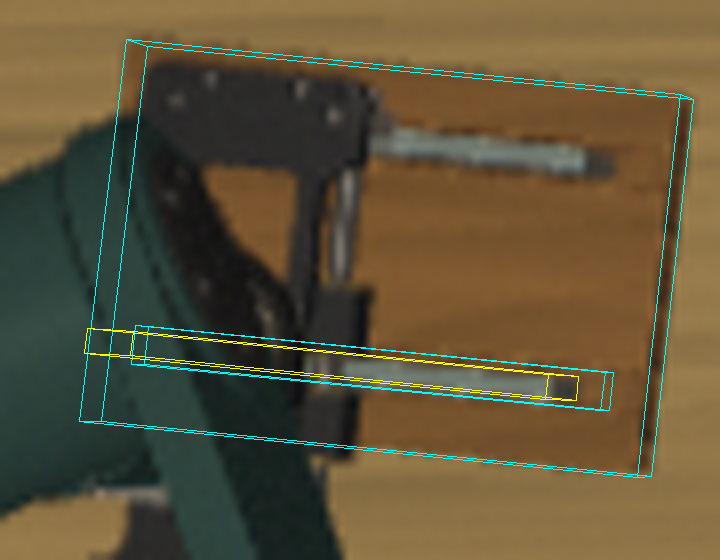

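>>> jog_arm([
  [0,0,0,-0.3,0,-10,4],
  [0,0,0,0,0,-6,4],
  [0,0,0,0,0,-4,4],
  [0,0,0,0,0,-2,4],
  [0,0,0,0,0,0,4],
])

```text
time: 30.55
tool_pos: [0.468, 0.2506, 0.1432]
ee_rot: [3.141, 0.001, -0.121]
wrist_force: [-8.0, -4.1, 12.9]
width: 0.0078
```

```bash
python3 o.py
```

```text
30.55 [0.468  0.2506 0.1432] [ 3.141e+00  7.000e-04 -1.214e-01] [-8.  -4.1 12.9] [-0.623  1.672  0.059] 0.0078
```

>>> jog_arm([
  [0,0,0,0,0,8,4],
  [0,0,0,0,0,0,4],
])

```text
time: 30.8
tool_pos: [0.4689, 0.251, 0.148]
ee_rot: [-3.141, -0.001, -0.121]
wrist_force: [1.4, -1.0, -5.6]
width: 0.0078
```

```bash
python3 o.py; python3 ov.py b 29.7
python3 - <<'E'
from h import *
im=snapshot("side")[330:430,180:310,::-1]; cv2.imwrite("pics/side8.png",cv2.resize(im,None,fx=6,fy=6,interpolation=cv2.INTER_CUBIC))
im=snapshot("top")[230:290,150:230,::-1]; cv2.imwrite("pics/top8.png",cv2.resize(im,None,fx=10,fy=10,interpolation=cv2.INTER_CUBIC))
E
```

```text
30.8 [0.4689 0.251  0.148 ] [-3.1408e+00 -1.5000e-03 -1.2150e-01] [ 1.4 -1.  -5.6] [-0.089 -0.056 -0.026] 0.0078
```

View pics/side8.png

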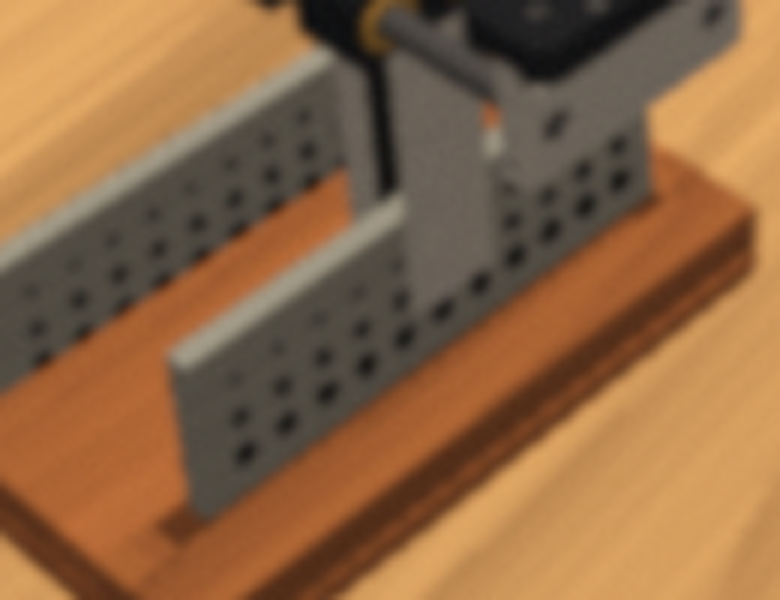

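View pics/top8.png

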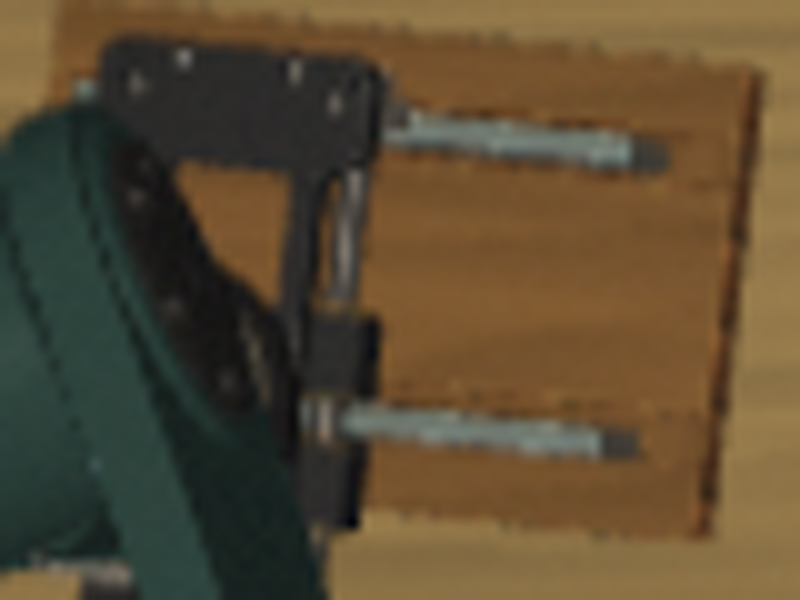

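View pics/b_side.png

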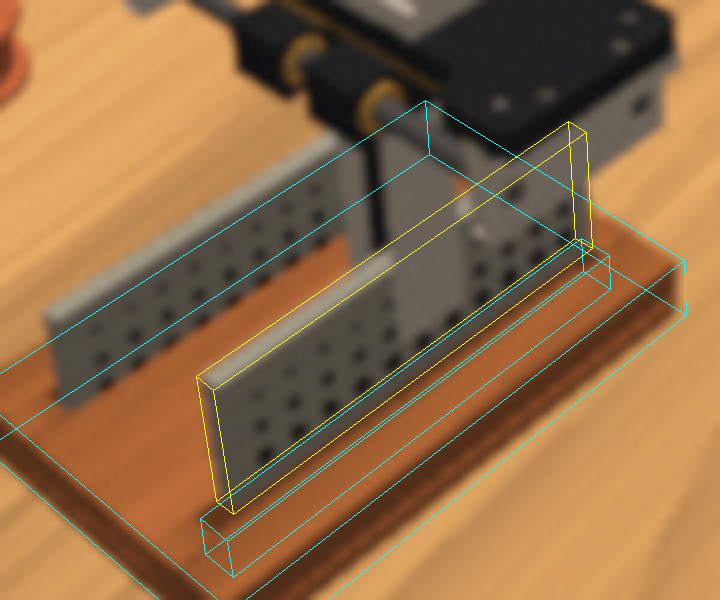

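View pics/b_top.png

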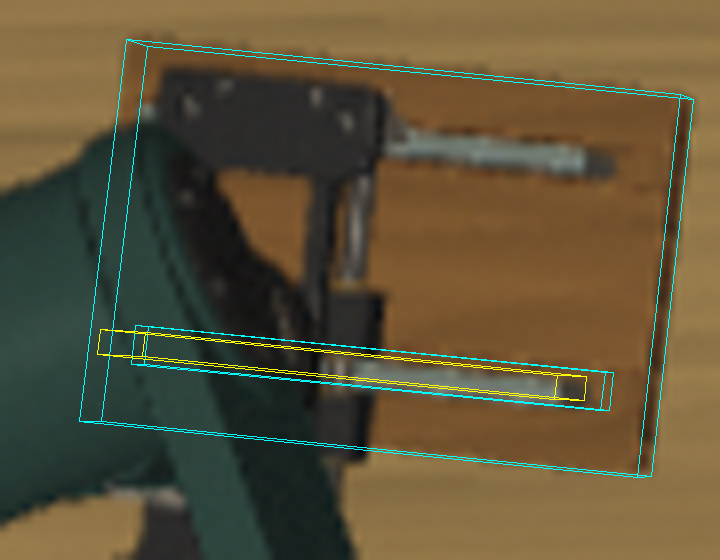

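Run:
```python
from h import *
t0=cv2.imread("pics/top0.png").astype(np.float32)
t1=snapshot("top")[:,:,::-1].astype(np.float32)
pr=np.array([.506,.2463,-.121]); T=np.array([.4692,.2508,-.1215])
def prof(im,n,p,xs,ys,z):
    L=np.array([[x,y,z] for x in xs for y in ys]); uv=proj(n,tow(p,L)).astype(np.float32).reshape(len(xs),len(ys),2)
    return cv2.remap(im.mean(2),uv[...,0].copy(),uv[...,1].copy(),cv2.INTER_LINEAR).mean(1)
xs=np.arange(-.060,-.014,.001)
print("slot top0"); p=prof(t0,"top",pr,xs,np.arange(-.07,.07,.002),.025)
for x,v in zip(xs,p): print(round(x*1e3),round(float(v),1),end="; ")
xs=np.arange(-.012,.0121,.001)
print("\nspare top0");
xs2=np.arange(.025,.05,.001);p=prof(t0,"top",pr,xs2,np.arange(-.06,.06,.002),.060)
for x,v in zip(xs2,p): print(round(x*1e3),round(float(v),1),end="; ")
print("\nplate top now (z top=.0797)");p=prof(t1,"top",T,xs,np.arange(-.065,-.03,.002),.0797)
for x,v in zip(xs,p): print(round(x*1e3),round(float(v),1),end="; ")
# ends
ys=np.arange(-.09,-.06,.001)
def profy(im,p,xs,z): 
    L=np.array([[x,y,z] for y in ys for x in xs]); uv=proj("top",tow(p,L)).astype(np.float32).reshape(len(ys),len(xs),2)
    return cv2.remap(im.mean(2),uv[...,0].copy(),uv[...,1].copy(),cv2.INTER_LINEAR).mean(1)
print("\nplate end now");print([(round(y*1e3),round(float(v))) for y,v in zip(ys,profy(t1,T,np.arange(-.002,.0021,.001),.0797))])
ys=-ys[::-1]
print("slot +y end top0");print([(round(y*1e3),round(float(v))) for y,v in zip(ys,profy(t0,pr,np.arange(-.040,-.034,.001),.025))])
```

```text
slot top0
-60 78.6; -59 78.5; -58 78.4; -57 78.0; -56 77.5; -55 77.0; -54 76.5; -53 76.3; -52 76.3; -51 76.5; -50 76.6; -49 76.3; -48 75.6; -47 74.4; -46 73.1; -45 72.3; -44 71.7; -43 71.2; -42 71.9; -41 74.2; -40 76.8; -39 78.2; -38 78.2; -37 77.6; -36 76.7; -35 75.7; -34 74.6; -33 74.0; -32 74.0; -31 74.3; -30 75.1; -29 77.4; -28 80.2; -27 81.4; -26 81.3; -25 80.8; -24 80.6; -23 80.6; -22 80.8; -21 81.1; -20 81.3; -19 81.5; -18 81.6; -17 81.5; -16 81.3; -15 81.1; 
spare top0
25 76.7; 26 77.3; 27 77.7; 28 77.4; 29 76.2; 30 73.4; 31 69.7; 32 68.4; 33 71.1; 34 77.5; 35 86.9; 36 98.1; 37 106.2; 38 108.7; 39 106.2; 40 102.5; 41 96.9; 42 87.3; 43 76.0; 44 70.4; 45 72.4; 46 76.6; 47 78.6; 48 78.9; 49 78.9; 
plate top now (z top=.0797)
-12 82.7; -11 82.0; -10 80.7; -9 81.3; -8 84.8; -7 89.9; -6 97.5; -5 107.4; -4 115.7; -3 117.5; -2 115.3; -1 111.9; 0 107.5; 1 100.5; 2 88.8; 3 78.5; 4 74.7; 5 76.9; 6 78.8; 7 79.4; 8 80.7; 9 82.7; 10 83.2; 11 82.4; 12 81.4; 
plate end now
[(-90, 83), (-89, 83), (-88, 82), (-87, 75), (-86, 69), (-85, 66), (-84, 65), (-83, 64), (-82, 63), (-81, 62), (-80, 62), (-79, 63), (-78, 64), (-77, 75), (-76, 89), (-75, 99), (-74, 101), (-73, 102), (-72, 103), (-71, 101), (-70, 99), (-69, 99), (-68, 100), (-67, 102), (-66, 107), (-65, 113), (-64, 115), (-63, 115), (-62, 115), (-61, 112)]
slot +y end top0
[(61, 75), (62, 75), (63, 75), (64, 75), (65, 75), (66, 75), (67, 76), (68, 76), (69, 76), (70, 76), (71, 76), (72, 76), (73, 74), (74, 72), (75, 69), (76, 60), (77, 50), (78, 44), (79, 49), (80, 54), (81, 61), (82, 67), (83, 73), (84, 74), (85, 74), (86, 75), (87, 76), (88, 77), (89, 78), (90, 78)]
```

The camera profile shows the plate about 2.3 mm toward -x and 2 mm toward -y of the slot's middle. I correct both and try again gently.

>>> jog_arm([
  [0,0,0,2.5,1.9,0,4],
  [0,0,0,0,0,0,4],
  [0,0,0,0,0,-5,4],
  [0,0,0,0,0,-4,4],
  [0,0,0,0,0,-2,4],
  [0,0,0,0,0,0,4],
])

```text
time: 31.8
tool_pos: [0.4708, 0.2526, 0.1364]
ee_rot: [3.141, 0.0, -0.122]
wrist_force: [0.3, 0.2, -5.5]
width: 0.0077
```

```bash
python3 o.py
```

```text
31.8 [0.4708 0.2526 0.1364] [ 3.1413e+00  5.0000e-04 -1.2150e-01] [ 0.3  0.2 -5.5] [-0.046 -0.076  0.061] 0.0077
```

>>> jog_arm([
  [0,0,0,0,0,-4,4],
  [0,0,0,0,0,-2.5,4],
  [0,0,0,0,0,-1.5,4],
  [0,0,0,0,0,0,4],
])

```text
time: 32.3
tool_pos: [0.471, 0.2527, 0.1287]
ee_rot: [3.142, -0.0, -0.121]
wrist_force: [-0.3, 0.0, -4.7]
width: 0.0077
```

```bash
python3 o.py
```

```text
32.3 [0.471  0.2527 0.1287] [ 3.1416e+00 -1.0000e-04 -1.2150e-01] [-0.3  0.  -4.7] [-0.029 -0.032  0.013] 0.0077
```

>>> jog_arm([
  [0,0,0,0,0,-1,4],
  [0,0,0,0,0,-0.5,4],
  [0,0,0,0,0,0,4],
  [0,0,0,0,0,0,4],
])

```text
time: 32.8
tool_pos: [0.4711, 0.2528, 0.1284]
ee_rot: [-3.141, -0.001, -0.121]
wrist_force: [-3.0, -0.9, 5.3]
width: 0.0075
```

```bash
python3 o.py
```

```text
32.8 [0.4711 0.2528 0.1284] [-3.1412e+00 -8.0000e-04 -1.2140e-01] [-3.  -0.9  5.3] [-0.331  0.678 -0.033] 0.0075
```

The force has turned to +5 N at the floor height of 0.0104 m, so the plate is on the floor. I check with a picture before letting go.

```bash
sed -i 's/T=np.array(\[.4692,.2508/T=np.array([.4710,.2527/; s/pr=np.array(\[.506,.2463/pr=np.array([.5082,.248/' ov.py; python3 ov.py c 10.4
```

```text
(no output)
```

View pics/c_side.png

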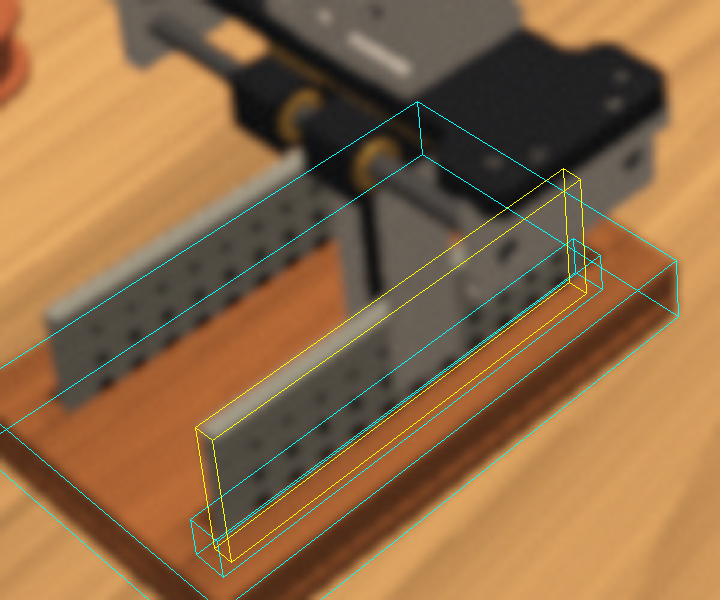

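The plate is seated in the slot, its top down to about the spare plate's level. I release with a modest opening so the fingers stay clear of the spare, then go straight up.

>>> jog_arm([
  [0,0,0,0,0,0,4],
  [0,0,0,0,0,0,26],
  [0,0,0,0,0,0,26],
  [0,0,0,0,0,0,26],
  [0,0,0,0,0,15,26],
  [0,0,0,0,0,40,26],
  [0,0,0,0,0,50,26],
  [0,0,0,-40,0,50,26],
  [0,0,0,-45,-40,0,26],
  [0,0,0,-45,-40,0,26],
  [0,0,0,0,0,0,26],
])

```text
time: 34.28
tool_pos: [0.3395, 0.1712, 0.2821]
ee_rot: [-3.141, -0.003, -0.123]
wrist_force: [0.4, 0.6, -0.0]
width: 0.0259
```

```bash
python3 o.py; python3 ov.py d 10
python3 - <<'E'
from h import *
im=snapshot("top"); cv2.imwrite("pics/top9.png",im[:,:,::-1])
im=snapshot("side"); cv2.imwrite("pics/side9.png",im[:,:,::-1])
E
```

```text
34.275 [0.3395 0.1712 0.2821] [-3.1406e+00 -2.7000e-03 -1.2290e-01] [ 0.4  0.6 -0. ] [-0.044 -0.084  0.052] 0.0259
```

View pics/top9.png

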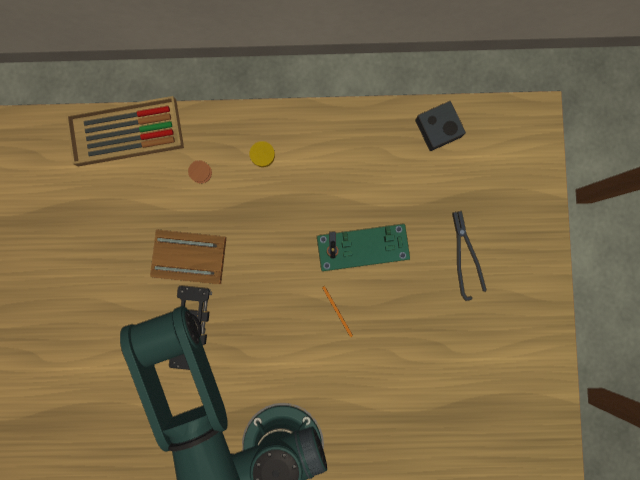

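View pics/side9.png

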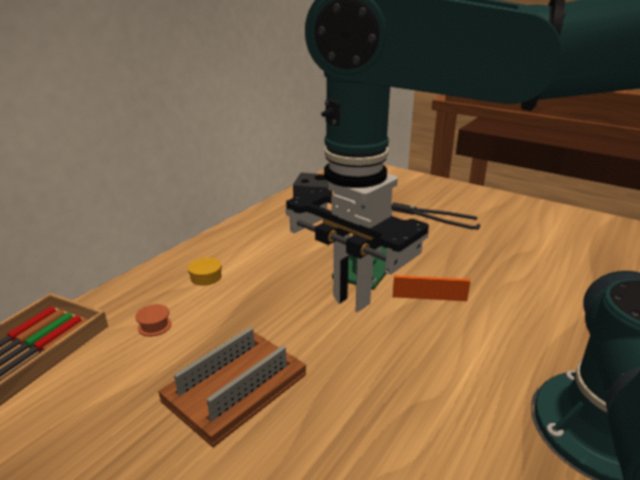

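View pics/d_top.png

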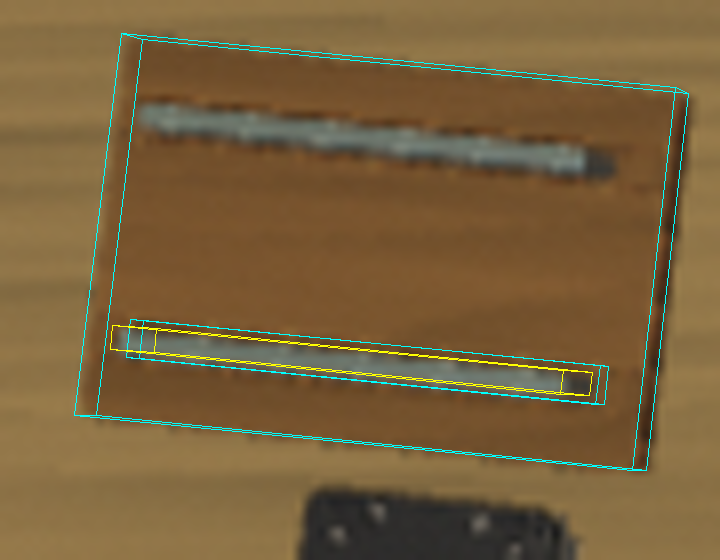

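The plate stands in the free slot at (184,270), parallel to the spare plate. The dog points across the stand at (333,240), and the other items haven't moved. I hand in.

```bash
python3 -c "
from bench import *
print(close_job())"
```

```text
the job is handed in; nothing more can be done
None
```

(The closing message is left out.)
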